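Fit the counting plate and set the suction valve of a vacuum seed counter

TASK

Get the vacuum seed counter ready for counting: put the rectangular perforated counting plate into the suction bed and press it down past the spring catches until it lies level on its gasket all round. Then open the suction valve on the sloping panel to 150 degrees on its dial (anticlockwise from the closed end) and let go, leaving the other things on the table where they are.

Things in the scene. Friction and masses are not known exactly. Their poses are not given: they have to be found in the camera images.
- counter: Vacuum seed counter, a machine fixed to the table: 245 mm deep, 410 wide, 233 high, white and bare aluminium. Origin on the table under its middle; x points from its front (robot's side) to its back, y to the operator's left, z up. Right part (y -210 to 0, x -115 to 75 mm): low suction bed, rim 55 mm high. Left part (y 20 to 200 mm): pump console with a panel sloping 32 degrees from level.
- bed_seat (a point): Centre of the suction bed's seat (rubber gasket), 32 mm above the table; axes as counter. The plate lies home when its underside is here, its x and y along these axes. Pressed past the catches at one end only, its other end stays up; one end can be pressed after the other, on the plate's top near y = +55 and -55 mm, or both through the lifting bar.
- bed_rim (a point): Centre of the bed's opening at its rim, 22.5 mm above the seat; axes as counter. Opening 133 (x) by 163 mm (y): 1.5 mm play round the plate, 45 degree lead-in 5.5 mm wide at the top. In the -y and +y end walls two spring balls each, 20 mm wide, 3 proud, at x = +-40 mm, hold the plate up 10 to 13 mm above the seat; pressing an end past them takes 3 to 12 N; then they hold it down.
- hood_edge (a point): Middle of the lower front edge of the hood, 207 mm above the table, 30 mm behind and 72 mm above valve_grip; axes as counter. From here the hood (180 mm wide, 26 mm high) runs back over the upper part of the panel to the upper housing, so a gripper pointing straight down strikes it: come along the valve's own axis.
- valve (a joint): Opening of the suction valve, rad: 0 closed (end stop), grows anticlockwise seen from in front of the panel (positive about valve_grip's z) to 4.71 (end stop); 150 degrees = 2.618. Stiff (0.12 N m), stays where it is left. On the dial the pointer shows to the operator's right (-y) when closed, up the slope at 90 degrees, left at 180; long lines each 30 degrees, fine ones each 10.
- valve_grip (a point): Point on the valve's axis at mid height of the black bar handle, 34 mm off the panel, 135 mm above the table. Its z axis is the valve's axis, out of the panel towards the robot, 32 degrees from vertical; x runs along the bar to the pointed end and turns with it. Bar 80 mm long (35 mm to the blunt end, 45 to the point), 16 wide, tapering over the last 20 mm, 24 high (22 to 46 mm off the panel).
- plate: Counting plate: rectangular aluminium plate 130 mm (x) by 160 mm (y) by 5 mm with a field of small holes and a lifting bar on top, about 0.34 kg, loose, lying flat on the table at the start. Origin at the centre of its underside, z up. A half turn about z makes no difference.
- plate_grip (a point): Middle of the plate's lifting bar, 26 mm above the plate's underside; axes as plate. The bar is 70 mm long (along y), 12 mm wide (x) and 12 mm high, with a 15 mm gap under it between its two posts.
- round_plate: Bystander: round counting plate 110 mm across with a knob 30 mm high, loose. Origin at the centre of its underside.
- dish: Bystander: small round aluminium moisture dish, 62 mm across, 27 mm high, loose. Origin at the centre of its underside.
- beaker: Bystander: glass beaker 70 mm across, 85 mm high, loose. Origin at the centre of its underside.
- jar: Bystander: amber seed jar 64 mm across, 100 mm high, loose. Origin at the centre of its underside.
- brush: Bystander: flat hand brush with a wooden handle, lying flat, loose. Its x axis runs from handle to bristles.
Not all that is in view belongs to the job. Leave any green look-alike of the plate alone.

How it is judged (in metres and radians):
On the way, in this order (a step that is already met when the one before it is completed fails the run):
1. the counting plate lies pressed level on the seat, the valve not yet opened past 52 degrees (horizontal distance between plate and bed_seat below 0.006 m and z of plate in the frame of bed_seat below 0.003 m and angle between plate's own z axis and vertical below 0.02 rad and value of joint valve below 0.9 rad), for 0.2 s.
2. the valve stands at 150 degrees (value of joint valve between 2.531 and 2.705 rad), for 0.2 s.
At the end, for the whole second after the job is handed in: The counting plate lies at rest in the suction bed, within 6 mm of its centre, its underside less than 3 mm above the seat and level within 0.02 rad, and the valve stands at 150 degrees within 5 degrees (2.531 to 2.705 rad) (all of step 2 and horizontal distance between plate and bed_seat below 0.006 m and z of plate in the frame of bed_seat below 0.003 m and angle between plate's own z axis and vertical below 0.02 rad and linear speed of plate below 0.02 m/s); the robot touches nothing.
It fails at once if a bystander (round plate, dish, beaker, jar or brush) is moved more than 30 mm (distance of any of round_plate, dish, beaker, jar, brush from where it was at the start of the episode above 0.03 m).
It also fails if it takes over 72 s, if anything falls off the work surface, if the arm or the gripper's body presses on something with over 40 N, if the wrist force passes 120 N, or if a joint passes its speed limit or range.

ROBOT

A 6-joint arm with a two-finger parallel gripper is mounted at the origin on the work surface. World frame = base frame: x ahead of the robot, y to its left, z up, the work surface at z = 0. Lengths are in mm, angles in rad, forces in N, time in s.
With the tool pointing down it reaches from about 275 to 750 mm from the base axis. Payload 10.2 kg.
Tool frame: the origin (TCP) lies between the finger pads; the fingertips stand bot.finger_overhang ahead of it and the grasp point (between the pads) lies 2 mm behind it (bot.finger_overhang is the distance from the TCP to the fingertips, in mm); z points along the fingers, y is the direction in which the jaws open and shut (so a half turn about z gives the same grasp; the last joint's range is limited). The gripper opens to 88 mm and grips with 3 to 60 N. Pads are 18 mm wide; open, the fingers measure 123 mm over their backs; the gripper's body (75 mm by 187 mm) begins 45 mm behind the grasp point.
Start: joints at [1.009, 0.313, 1.498, -0, 1.331, -0.223], TCP at [174.5, 495.158, 255.72] pointing down, gripper open.
Joint ranges: [-2.94, 2.94], [-0.97, 2.17], [0.19, 2.56], [-1.23, 4.37], [0.02, 3.11], [-2.88, 2.88]. Speed limits (rad/s): [2.39, 2.39, 3.01, 3.14, 3.14, 3.14].

INTERFACE

Orientations are given as a rotation vector (axis times angle).
In Python, from station import bot gives the robot as it stands. The module is installed in compiled form; this text tells all that it offers.
- The arm moves only by the tool play_rows, never from a script. Its argument "deltas" is a list of rows, each a list of 3 entries, a list of its own where there are three numbers: the turn, a rotation vector about the tool's x, y, z in rad, then the shift along the tool's x, y, z in m, then the closure, from -1 (fully open) to 1 (shut). In form: [[[rx, ry, rz], [tx, ty, tz], jaw], ...]. A call has exactly 10 rows; each row is the pose to reach, as a shift and turn from the pose commanded when the call began, along the tool's axes at that moment; what a row does not reach only later rows make up. A row lasts 1/8 s, in which the tool goes at most 62.5 mm and 10.7 degrees, less where a joint would pass 70% of its speed; a pose out of reach is approached as far as the arm can. A call with a gripper value outside its range is refused whole. The fingers move at their own pace and stop on an object; "grip_force" is the grip in N (left out, the last holds). Time passes only in rows, so rows that repeat a pose let the fingers close, or fill a call up. It gives the time, the measured TCP pose, the force and the opening at its end, in the units of the state.
- bot.get_state(): the state, without advancing time (a new reading comes with each control period).
- bot.grab_frame(name): name is "scene" or "top" or "wrist"; returns (picture, depth): 480x640x3 uint8, red, green, blue; 480x640 float32, mm along the optical axis (not along the pixel's ray), 0 where there is no reading.
- bot.camera_model(name): a dict with "intrinsics" (3x3 intrinsics, pixels), "rvec" (rotation vector, rad) and "tvec" (3), from world to camera coordinates, as OpenCV has them; the wrist camera has in their place "tool_from_camera" (4x4, takes a point from camera to tool coordinates, whose origin is the TCP and whose axes are the flange's). Camera axes: x right, y down, z forward; pixel columns grow to the right and rows downward; lengths in mm; the calibration is good to about 2 mm. The wrist camera is an equidistant fisheye: a pixel r from the principal point sees the ray r / f radians off the axis. A picture is of the moment at which its call begins: read the wrist's pose just before it. camera_model takes no time and is no camera call.
- bot.hand_in(): hands the job in, once; it reports no verdict.
Trained networks look in the newest picture that a camera, given by its name, has taken for a name from the list of things; names that differ only in an ending like _2 or _b are one class to them, and where a whole thing is asked for, a point or a joint stands for the part that bears it (a point fixed in the world has none). Each returns a list of dicts, best first, with "p" (0 to 1); they miss things now and then, are a little off and sometimes report something else, mostly with a low value. They report only what shows in the picture. A call takes as long as a camera call. They do not tell look-alikes from the thing itself.
- bot.boxes_of(camera, name): "extent" ([left, top, width, height] in pixels, round what is visible of it).
- bot.trace(camera, name): "pixels" (480x640 bool, what is visible of it) and "extent" ([left, top, width, height] in pixels, round what is visible of it).
- bot.mark_of(camera, name): "position" ([row, column] in pixels: a listed point, or the origin of a listed thing).
The state is a dict: "clock": time; "joints": joint angles; "dq": joint speeds; "joint_efforts": joint torques, N m; "tool_pos": TCP position; "tool_rot": TCP orientation; "wrist_force": force on the tool from outside, world axes, zero at the start; "ft_torque": the same for the moment, N m; "gripper_width": opening from 0.0 (shut) to 1.0 (fully open).
Only numpy, scipy, OpenCV 4.12 (cv2) and the standard library are available. Lean on these libraries where they do the work, as an engineer would, in place of code of your own. Each camera call takes 0.05 s, during which the arm holds its last target. There are 200 camera calls.

## Working session

There is one attempt and no reset: what is moved stays moved. The work goes in short steps, Python scripts to look and compute and a tool call to move; the robot and the scene stay as the last step left them, time stands still between calls to the robot, and variables do not carry over. Pictures are saved under pics/ and viewed, about 8 in all and at most 12, crops included, and the job is handed in when it is done.

Besides the shell and the picture viewer there is one more tool, called after "Request:" as name(argument=value, ...), one argument or row to a line, values as JSON. play_rows: Moves the arm, as the interface text tells. Its arguments: {"type":"object","properties":{"deltas":{"type":"array","items":{"type":"array"}},"grip_force":{"type":"number"}},"required":["deltas"]}

```bash
mkdir -p pics; cat > h.py <<'E'
import numpy as np, cv2
from scipy.spatial.transform import Rotation as R
from station import bot
def grab(n,save=None):
    im,d=bot.grab_frame(n)
    if save: cv2.imwrite('pics/'+save,im[:,:,::-1])
    return im,d
def unproj(cam,rows,cols,z):
    m=bot.camera_model(cam);K=np.array(m['intrinsics']);Rm=R.from_rotvec(np.ravel(m['rvec'])).as_matrix();t=np.ravel(m['tvec'])
    p=np.linalg.inv(K)@np.vstack([cols,rows,np.ones(len(cols))])*z
    return (Rm.T@(p-t[:,None])).T
def proj(cam,P):
    m=bot.camera_model(cam)
    return cv2.projectPoints(np.array(P,float),np.ravel(m['rvec']),np.ravel(m['tvec']),np.array(m['intrinsics']),None)[0][:,0]
def onplane(cam,row,col,h):
    a=unproj(cam,[row],[col],1.)[0];b=unproj(cam,[row],[col],1000.)[0]
    return a+(b-a)*(h-a[2])/(b[2]-a[2])
def rel(pos,Rt):
    """turn (rotvec) and shift (m) in tool axes to reach pos, Rt from state"""
    s=bot.get_state();R0=R.from_rotvec(np.ravel(s['tool_rot']))
    return (R0.inv()*Rt).as_rotvec().round(4), (R0.inv().apply(np.array(pos)-s['tool_pos'])/1000).round(4)
E
python3 - <<'E'
from h import *
s=bot.get_state();print({k:np.round(v,3) for k,v in s.items()},bot.finger_overhang)
for c in('scene','top'):
    im,d=grab(c,c+'0.png')
    m=bot.camera_model(c);print(c,np.array(m['intrinsics']).round(1).tolist(),(-R.from_rotvec(np.ravel(m['rvec'])).inv().apply(np.ravel(m['tvec']))).round())
    for n in('counter','plate','round_plate','dish','beaker','jar','brush'):
        print(n,[(np.round(b['extent']).tolist(),round(b['p'],2)) for b in bot.boxes_of(c,n)][:3])
    for n in('bed_seat','bed_rim','hood_edge','valve_grip','plate_grip','plate','counter'):
        print(n,[(np.round(b['position'],1).tolist(),round(b['p'],2)) for b in bot.mark_of(c,n)][:3])
E
```

```text
{'clock': np.float64(0.0), 'joints': array([ 1.009,  0.313,  1.498,  0.   ,  1.331, -0.223]), 'dq': array([-0.001, -0.001, -0.001,  0.001,  0.001,  0.001]), 'joint_efforts': array([ 0.0000e+00, -4.0222e+01, -2.5227e+01,  6.9000e-02,  3.5000e-02,
       -0.0000e+00]), 'tool_pos': array([174.358, 494.962, 255.172]), 'tool_rot': array([-5.290e-01, -3.096e+00,  2.000e-03]), 'wrist_force': array([ 0.584, -0.376,  0.058]), 'ft_torque': array([0.02 , 0.028, 0.049]), 'gripper_width': np.float64(0.999)} 17.0
scene [[602.9, 0.0, 310.2], [0.0, 602.9, 236.2], [0.0, 0.0, 1.0]] [1632.  749. 1243.]
counter [([221.0, 238.0, 161.0, 124.0], 0.97)]
plate [([335.0, 229.0, 55.0, 35.0], 0.96), ([180.0, 204.0, 53.0, 37.0], 0.61)]
round_plate [([152.0, 253.0, 38.0, 22.0], 0.97)]
dish [([268.0, 223.0, 19.0, 16.0], 0.61)]
beaker [([411.0, 334.0, 29.0, 39.0], 0.62)]
jar [([436.0, 269.0, 24.0, 40.0], 0.84), ([221.0, 238.0, 157.0, 124.0], 0.4)]
brush [([136.0, 218.0, 49.0, 40.0], 0.86)]
bed_seat [([275.5, 268.0], 0.78)]
bed_rim [([272.4, 266.2], 0.75), ([251.6, 340.5], 0.41)]
hood_edge [([253.2, 341.1], 0.83), (
[... 509 characters left out ...]
[370.0, 268.0, 27.0, 26.0], 0.56), ([128.0, 286.0, 36.0, 27.0], 0.53)]
beaker [([110.0, 186.0, 38.0, 31.0], 0.6), ([186.0, 122.0, 190.0, 127.0], 0.6)]
jar [([127.0, 287.0, 38.0, 27.0], 0.77), ([430.0, 213.0, 71.0, 74.0], 0.17)]
brush [([477.0, 157.0, 16.0, 77.0], 0.81), ([183.0, 120.0, 192.0, 130.0], 0.61), ([219.0, 220.0, 43.0, 11.0], 0.43)]
bed_seat [([200.5, 287.6], 0.73), ([203.5, 331.0], 0.59)]
bed_rim [([202.1, 329.6], 0.87)]
hood_edge [([200.1, 231.1], 0.92), ([205.0, 332.6], 0.32), ([202.9, 328.7], 0.23)]
valve_grip [([228.0, 240.9], 0.6)]
plate_grip [([252.6, 469.1], 0.83), ([324.5, 279.2], 0.74)]
plate [([250.5, 464.5], 0.79), ([323.3, 278.7], 0.64)]
counter [([203.2, 288.7], 0.7)]
```

View pics/top0.png

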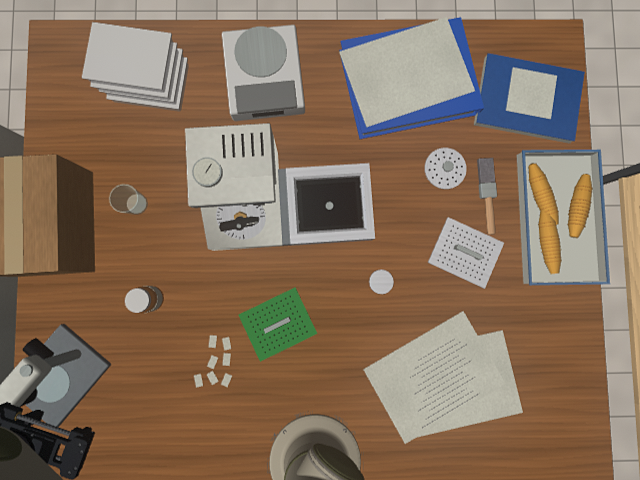

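View pics/scene0.png

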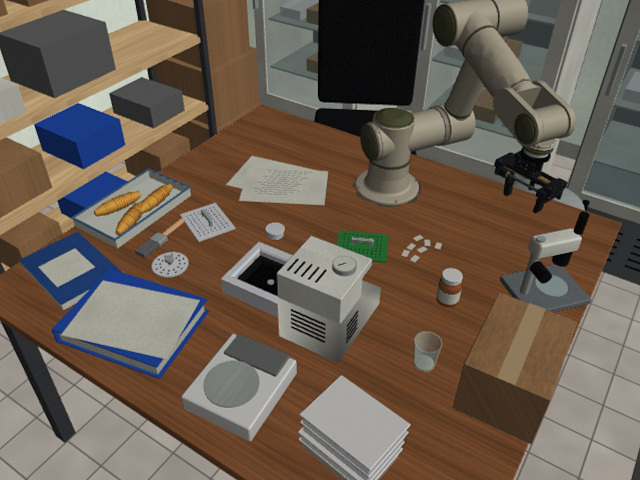

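```bash
python3 - <<'E'
from h import *
im,d=grab('top')
a=cv2.resize(im[110:260,175:385],None,fx=3.8,fy=3.8,interpolation=cv2.INTER_CUBIC)
cv2.imwrite('pics/cropbed.png',a[:,:,::-1])
# plate
t=[t for t in bot.trace('top','plate')]
for q in t[:2]:
    m=q['pixels'].astype(np.uint8);r,c=np.nonzero(m)
    P=np.array([onplane('top',y,x,5) for y,x in zip(r,c)])[:,:2].astype(np.float32)
    print(q['p'],m.sum(),cv2.minAreaRect(P), 'depth z',np.median(unproj('top',r,c,d[r,c])[:,2]))
    Z=unproj('top',r,c,d[r,c]);b=Z[(Z[:,2]>22)&(Z[:,2]<40)];
    if len(b)>5: print('bar',len(b),cv2.minAreaRect(b[:,:2].astype(np.float32)))
# bed heights: world grid
r,c=np.mgrid[115:260,180:385];r=r.ravel();c=c.ravel()
W=unproj('top',r,c,d[r,c]);ok=d[r,c]>0
rim=W[ok&(abs(W[:,2]-55)<5)];print('rim',len(rim),cv2.minAreaRect(rim[:,:2].astype(np.float32)))
flo=W[ok&(W[:,2]<45)&(c>295)&(c<370)&(r>172)&(r<240)];print('in',len(flo),np.median(flo[:,2]),cv2.minAreaRect(flo[:,:2].astype(np.float32)))
for n in ('bed_rim','bed_seat','hood_edge','valve_grip'):
    p=bot.mark_of('top',n)[0]['position'];h=dict(bed_rim=54.5,bed_seat=32,hood_edge=207,valve_grip=135)[n];print(n,onplane('top',*p,h).round(1))
E
```

```text
Traceback (most recent call last):
  File "h.py", line 16, in onplane
    a=unproj(cam,[row],[col],1.)[0];b=unproj(cam,[row],[col],1000.)[0]
                                      ~~~~~~^^^^^^^^^^^^^^^^^^^^^^^
  File "h.py", line 9, in unproj
    m=bot.camera_model(cam);K=np.array(m['intrinsics']);Rm=R.from_rotvec(np.ravel(m['rvec'])).as_matrix();t=np.ravel(m['tvec'])
ValueError: time passes only in moves, steps and waits
```

View pics/cropbed.png

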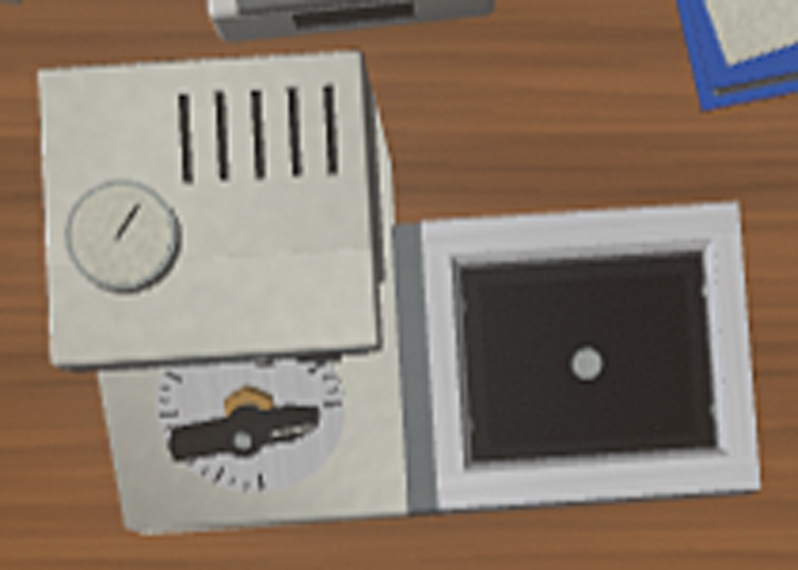

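```bash
python3 - <<'E'
s=open('h.py').read()
s=s.replace("def unproj","import functools\n@functools.lru_cache(None)\ndef model(c): return bot.camera_model(c)\ndef unproj",1).replace("m=bot.camera_model(cam)","m=model(cam)")
i=s.index("def onplane");j=s.index("def rel")
s=s[:i]+'''def onplane(cam,row,col,h):
    row=np.atleast_1d(row);col=np.atleast_1d(col)
    a=unproj(cam,row,col,1.);b=unproj(cam,row,col,1000.)
    return a+(b-a)*((h-a[:,2])/(b[:,2]-a[:,2]))[:,None]
'''+s[j:]
open('h.py','w').write(s)
E
cat > m1.py <<'E'
from h import *
im,d=grab('top')
t=bot.trace('top','plate')
for q in t[:2]:
    m=q['pixels'].astype(np.uint8);r,c=np.nonzero(m)
    P=onplane('top',r,c,5)[:,:2].astype(np.float32)
    print(q['p'],m.sum(),cv2.minAreaRect(P), 'depth z',np.median(unproj('top',r,c,d[r,c])[:,2]))
    Z=unproj('top',r,c,d[r,c]);b=Z[(Z[:,2]>24)&(Z[:,2]<40)];
    if len(b)>5: print('bar',len(b),np.median(b[:,2]),cv2.minAreaRect(b[:,:2].astype(np.float32)))
r,c=np.mgrid[115:260,180:385];r=r.ravel();c=c.ravel()
W=unproj('top',r,c,d[r,c]);ok=d[r,c]>0
rim=W[ok&(abs(W[:,2]-55)<5)&(c>280)];print('rim',len(rim),np.median(rim[:,2]),cv2.minAreaRect(rim[:,:2].astype(np.float32)))
flo=W[ok&(W[:,2]<45)&(c>295)&(c<370)&(r>172)&(r<240)];print('in',len(flo),np.median(flo[:,2]),cv2.minAreaRect(flo[:,:2].astype(np.float32)))
# panel plane
pa=W[ok&(W[:,2]>70)&(W[:,2]<130)&(r>208)&(c<272)];A=np.c_[pa[:,:2],np.ones(len(pa))];k=np.linalg.lstsq(A,pa[:,2],rcond=None)[0];print('panel',len(pa),k,np.degrees(np.arctan(np.hypot(k[0],k[1]))),np.degrees(np.arctan2(k[1],k[0])))
for n,h in dict(bed_rim=54.5,bed_seat=32,hood_edge=207,valve_grip=135,counter=0).items():
    for q in bot.mark_of('top',n)[:2]: print(n,q['p'],onplane('top',*q['position'],h).round(1))
    if n in('hood_edge','valve_grip'):
      for q in bot.mark_of('scene',n)[:0]: print()
E
python3 m1.py
```

```text
0.75 3327 ((336.00323486328125, 90.15758514404297), (131.11300659179688, 162.13548278808594), 25.27511215209961) depth z 5.051694741366987
bar 142 31.748988242054658 ((336.218994140625, 90.15579223632812), (11.812544822692871, 69.16947174072266), 25.210113525390625)
0.73 3247 ((510.9729309082031, -398.23309326171875), (168.89288330078125, 135.041748046875), 64.52395629882812) depth z 4.859909750408867
bar 143 31.073001919287 ((511.71307373046875, -397.18896484375), (69.91455841064453, 13.155415534973145), 64.9365463256836)
rim 3312 53.8124481166375 ((698.6251220703125, -54.40480041503906), (261.5115051269531, 328.2148742675781), 89.58821105957031)
in 3382 13.709138297115608 ((635.7870483398438, -45.36077117919922), (135.17904663085938, 164.4258575439453), 2.974708318710327)
panel 1982 [ 6.41036873e-01  2.56151567e-02 -2.78189226e+02] 32.68213826300196 2.288261474260894
bed_rim 0.66 [[639.7 -44.4  54.5]]
bed_seat 0.77 [[642.4 -50.1  32. ]]
hood_edge 0.8 [[613.8 173.1 207. ]]
valve_grip 0.79 [[578.4 168.3 135. ]]
valve_grip 0.74 [[ 511.8 -352.4  135. ]]
counter 0.74 [[659.7  68.    0. ]]
counter 0.63 [[647.4 451.8   0. ]]
```

```bash
cat > m2.py <<'E'
from h import *
im,d=grab('top')
r,c=np.mgrid[160:250,283:380];sh=r.shape;r=r.ravel();c=c.ravel()
W=unproj('top',r,c,d[r,c])
for th in (42,47,50,52):
    m=((W[:,2]<th)&(c>285)).reshape(sh).astype(np.uint8)
    n,l,st,ce=cv2.connectedComponentsWithStats(m);k=l[40,47]
    rr,cc=np.nonzero(l==k);P=onplane('top',rr+160,cc+283,th)[:,:2].astype(np.float32)
    print(th,len(P),cv2.minAreaRect(P),P.mean(0))
g=cv2.cvtColor(im,cv2.COLOR_RGB2GRAY)
m=(g[160:250,283:380]<90).astype(np.uint8);n,l,st,ce=cv2.connectedComponentsWithStats(m);k=l[30,30]
rr,cc=np.nonzero(cv2.morphologyEx((l==k).astype(np.uint8),cv2.MORPH_CLOSE,np.ones((9,9))));print('dark',cv2.minAreaRect(np.c_[cc+283,rr+160].astype(np.float32)))
# rim outer edges: white top
hsv=cv2.cvtColor(im,cv2.COLOR_RGB2HSV)
m=((hsv[:,:,1]<40)&(g>150)).astype(np.uint8);m[:160]=0;m[250:]=0;m[:,:287]=0;m[:,380:]=0
rr,cc=np.nonzero(m)
P=onplane('top',rr,cc,55)[:,:2].astype(np.float32);print('rimwhite',cv2.minAreaRect(P))
# bar of the white plate, weighted centroid at 32
r,c=np.nonzero(bot.trace('top','plate')[0]['pixels']);
E
python3 m2.py
```

```text
42 3353 ((636.42431640625, -44.910552978515625), (132.25282287597656, 163.30747985839844), 3.0461015701293945) [636.01105 -44.66744]
47 3427 ((635.8943481445312, -45.33319091796875), (136.13479614257812, 167.22886657714844), 3.384342908859253) [635.78937  -44.639652]
50 3562 ((636.80224609375, -44.827972412109375), (141.99200439453125, 171.88015747070312), 3.226102590560913) [635.8408   -44.588154]
52 3727 ((636.4788208007812, -44.96308135986328), (149.28933715820312, 176.53782653808594), 2.20693039894104) [635.9391 -44.5212]
dark ((329.1972351074219, 203.42359924316406), (51.70329284667969, 64.59195709228516), 86.34777069091797)
rimwhite ((636.7342529296875, -44.28331756591797), (189.86044311523438, 209.67576599121094), 3.0268571376800537)
```

```bash
cat >> h.py <<'E'
def down(yaw):
    a=np.radians(yaw);y=np.array([np.cos(a),np.sin(a),0]);z=np.array([0,0,-1.]);return R.from_matrix(np.c_[np.cross(y,z),y,z])
def show():
    s=bot.get_state();Rm=R.from_rotvec(np.ravel(s['tool_rot'])).as_matrix()
    print('t',round(float(s['clock']),2),'pos',np.round(s['tool_pos'],1),'q',np.round(s['joints'],2),'F',np.round(s['wrist_force'],1),'T',np.round(s['ft_torque'],2),'w',round(float(s['gripper_width']),3),'yawY',np.degrees(np.arctan2(Rm[1,1],Rm[0,1])).round(1))
E
python3 -c "
from h import *
show();print(rel([511.6,-397.2,190],down(-25.3)))"
```

```text
t 2.15 pos [174.5 495.2 255.7] q [ 1.01  0.31  1.5   0.    1.33 -0.22] F [-0.4  0.1 -0.4] T [ 0.01 -0.    0.02] w 1.001 yawY 70.6
(array([-0.    , -0.    ,  1.6736]), array([-0.6145, -0.7296,  0.0657]))
```

Request:
play_rows(
  deltas=[
    [[0,0,1.6736],[-0.6145,-0.7296,0.0657],-1],
    [[0,0,1.6736],[-0.6145,-0.7296,0.0657],-1],
    [[0,0,1.6736],[-0.6145,-0.7296,0.0657],-1],
    [[0,0,1.6736],[-0.6145,-0.7296,0.0657],-1],
    [[0,0,1.6736],[-0.6145,-0.7296,0.0657],-1],
    [[0,0,1.6736],[-0.6145,-0.7296,0.0657],-1],
    [[0,0,1.6736],[-0.6145,-0.7296,0.0657],-1],
    [[0,0,1.6736],[-0.6145,-0.7296,0.0657],-1],
    [[0,0,1.6736],[-0.6145,-0.7296,0.0657],-1],
    [[0,0,1.6736],[-0.6145,-0.7296,0.0657],-1],
  ],
)

```text
clock: 3.4
tool_pos: [395.2, -90.4, 212.9]
tool_rot: [2.656, 1.677, 0.001]
wrist_force: [2.2, 0.8, -0.0]
gripper_width: 0.998
```

```bash
python3 -c "
from h import *
show();print(rel([511.6,-397.2,190],down(-25.3)))"
```

```text
t 3.4 pos [395.2 -90.4 212.9] q [-0.52  0.09  1.89  0.    1.16 -0.07] F [ 2.2  0.8 -0. ] T [-0.03  0.04  0.01] w 0.998 yawY -25.5
(array([ 0.001 , -0.0001, -0.0028]), array([-0.227 ,  0.2369,  0.0231]))
```

Request:
play_rows(
  deltas=[
    [[0.001,0,-0.003],[-0.227,0.2369,0.0231],-1],
    [[0.001,0,-0.003],[-0.227,0.2369,0.0231],-1],
    [[0.001,0,-0.003],[-0.227,0.2369,0.0231],-1],
    [[0.001,0,-0.003],[-0.227,0.2369,0.0231],-1],
    [[0.001,0,-0.003],[-0.227,0.2369,0.0231],-1],
    [[0.001,0,-0.003],[-0.227,0.2369,0.0231],-1],
    [[0.001,0,-0.003],[-0.227,0.2369,0.0231],-1],
    [[0.001,0,-0.003],[-0.227,0.2369,0.0231],-1],
    [[0.001,0,-0.003],[-0.227,0.2369,0.0231],-1],
    [[0.001,0,-0.003],[-0.227,0.2369,0.0231],-1],
  ],
)

```text
clock: 4.65
tool_pos: [512.0, -394.1, 190.1]
tool_rot: [-2.651, -1.686, 0.001]
wrist_force: [-0.1, 0.7, 0.2]
gripper_width: 0.997
```

```bash
python3 - <<'E'
from h import *
show();print(rel([511.6,-397.2,27],down(-25.3)))
im,d=grab('wrist','w1.png');print({k:np.round(v,3).tolist() for k,v in bot.camera_model('wrist').items()})
for q in bot.mark_of('wrist','plate_grip'): print(q)
E
```

```text
t 4.65 pos [ 512.  -394.1  190.1] q [-0.84  0.63  1.18 -0.    1.33 -0.4 ] F [-0.1  0.7  0.2] T [-0.04  0.12  0.04] w 0.997 yawY -25.1
(array([-0.0006,  0.0002,  0.0035]), array([-0.003 ,  0.001 ,  0.1631]))
{'intrinsics': [[371.648, 0.0, 324.863], [0.0, 371.648, 237.215], [0.0, 0.0, 1.0]], 'tool_from_camera': [[-0.001, -0.96, -0.28, 71.451], [1.0, -0.001, 0.0, -0.138], [-0.0, -0.28, 0.96, -130.995], [0.0, 0.0, 0.0, 1.0]]}
{'position': [225.6, 326.5], 'p': 0.93}
```

View pics/w1.png

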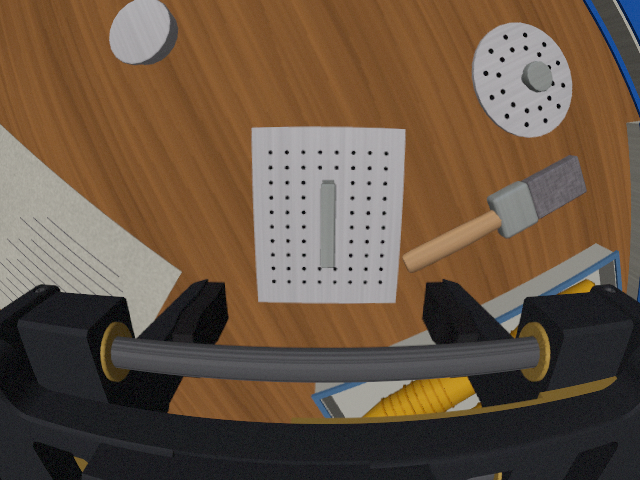

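```bash
cat >> h.py <<'E'
def wrist_world(row,col,h):
    m=model('wrist');K=np.array(m['intrinsics']);T=np.array(m['tool_from_camera']);s=bot.get_state();R0=R.from_rotvec(np.ravel(s['tool_rot']))
    dx,dy=(col-K[0,2])/K[0,0],(row-K[1,2])/K[1,1];t=np.hypot(dx,dy);v=np.array([dx/t*np.sin(t),dy/t*np.sin(t),np.cos(t)])
    o=R0.apply(T[:3,3])+s['tool_pos'];v=R0.apply(T[:3,:3]@v);return o+v*(h-o[2])/v[2]
E
python3 - <<'E'
from h import *
show()
for r,c,h in((225.6,326.5,26),(183,328,32),(268,327,32),(128,252,5),(129,405,5),(303,396,5),(303,259,5)): print(wrist_world(r,c,h).round(1))
E
```

```text
t 4.75 pos [ 512.  -394.3  190. ] q [-0.84  0.63  1.18 -0.    1.33 -0.4 ] F [ 0.4 -0.3  0. ] T [-0.07  0.06 -0.02] w 0.999 yawY -25.1
[ 511.1 -398.9   26. ]
[ 527.5 -366.8   32. ]
[ 496.7 -430.6   32. ]
[ 488.2 -299.2    5. ]
[ 605.6 -355.     5. ]
[ 536.8 -501.1    5. ]
[ 418.4 -445.4    5. ]
```

```bash
python3 -c "
from h import *
show();print(rel([512,-398.5,27],down(-25.3)))"
```

```text
t 4.75 pos [ 512.  -394.3  190. ] q [-0.84  0.63  1.18 -0.    1.33 -0.4 ] F [ 0.4 -0.3  0. ] T [-0.07  0.06 -0.02] w 0.999 yawY -25.1
(array([-0.0008,  0.0001,  0.0033]), array([-0.0038,  0.0019,  0.163 ]))
```

Request:
play_rows(
  deltas=[
    [[0,0,0.003],[-0.004,0.002,0.06],-1],
    [[0,0,0.003],[-0.004,0.002,0.12],-1],
    [[0,0,0.003],[-0.004,0.002,0.145],-1],
    [[0,0,0.003],[-0.004,0.002,0.163],-1],
    [[0,0,0.003],[-0.004,0.002,0.163],-1],
    [[0,0,0.003],[-0.004,0.002,0.163],1],
    [[0,0,0.003],[-0.004,0.002,0.163],1],
    [[0,0,0.003],[-0.004,0.002,0.163],1],
    [[0,0,0.003],[-0.004,0.002,0.163],1],
    [[0,0,0.003],[-0.004,0.002,0.163],1],
  ],
  grip_force=50,
)

```text
clock: 6.0
tool_pos: [512.0, -399.0, 26.8]
tool_rot: [-2.653, -1.681, 0.001]
wrist_force: [-0.3, 0.2, 0.1]
gripper_width: 0.458
```

Request:
play_rows(
  deltas=[
    [[0,0,0],[0,0,0],1],
    [[0,0,0],[0,0,0],1],
    [[0,0,0],[0,0,-0.03],1],
    [[0,0,0],[0,0,-0.06],1],
    [[0,0,0],[0,0,-0.1],1],
    [[0,0,0],[0,0,-0.13],1],
    [[0,0,0],[0,0,-0.13],1],
    [[0,0,0],[0,0,-0.13],1],
    [[0,0,0],[0,0,-0.13],1],
    [[0,0,0],[0,0,-0.13],1],
  ],
)

```text
clock: 7.25
tool_pos: [511.9, -398.9, 155.7]
tool_rot: [-2.652, -1.68, 0.001]
wrist_force: [0.2, -0.5, -0.1]
gripper_width: 0.01
```

```bash
python3 -c "
from h import *
show();print(rel([636.3,-44.7,130],down(3.05)))"
```

```text
t 7.25 pos [ 511.9 -398.9  155.7] q [-0.84  0.67  1.21 -0.    1.26 -0.4 ] F [ 0.2 -0.5 -0.1] T [-0.01  0.09 -0.03] w 0.01 yawY -25.3
(array([-0.0022, -0.0011, -0.4948]), array([ 0.3734, -0.0389,  0.026 ]))
```

Request:
play_rows(
  deltas=[
    [[0,0,0],[0,0,0.04],0],
    [[0,0,0],[0,0,0.07],0],
    [[0,0,0],[0,0,0.07],0],
    [[0,0,0],[0,0,0.07],0],
    [[0,0,0],[0,0,0.07],0],
    [[0,0,0],[0,0,0.1],0],
    [[0,0,0],[0,0,0.13],0],
    [[0,0,0],[0,0,0.13],0],
    [[0,0,0],[0,0,0.13],1],
    [[0,0,0],[0,0,0.13],1],
  ],
)

```text
clock: 8.5
tool_pos: [512.5, -399.6, 28.4]
tool_rot: [2.652, 1.68, -0.0]
wrist_force: [-0.4, 0.8, 0.1]
gripper_width: 0.298
```

Request:
play_rows(
  deltas=[
    [[0,0,0],[0,0,0],1],
    [[0,0,0],[0,0,0],1],
    [[0,0,0],[0,0,0],1],
    [[0,0,0],[0,0,0],1],
    [[0,0,0],[0,0,0],1],
    [[0,0,0],[0,0,0],1],
    [[0,0,0],[0,0,-0.01],1],
    [[0,0,0],[0,0,-0.04],1],
    [[0,0,0],[0,0,-0.09],1],
    [[0,0,0],[0,0,-0.13],1],
  ],
)

```text
clock: 9.75
tool_pos: [512.1, -399.0, 158.6]
tool_rot: [-2.654, -1.681, 0.0]
wrist_force: [0.4, -0.0, -3.5]
gripper_width: 0.124
```

```bash
python3 -c "
from h import *
show();print(rel([636.3,-44.7,130],down(3.05)))"
```

```text
t 9.75 pos [ 512.1 -399.   158.6] q [-0.84  0.67  1.21 -0.    1.27 -0.4 ] F [ 0.4 -0.  -3.5] T [-0.11  0.11 -0.  ] w 0.124 yawY -25.3
(array([-3.000e-04,  1.000e-04, -4.948e-01]), array([ 0.3734, -0.0392,  0.0286]))
```

Request:
play_rows(
  deltas=[
    [[0,0,-0.4948],[0.3734,-0.0392,0.0286],1],
    [[0,0,-0.4948],[0.3734,-0.0392,0.0286],1],
    [[0,0,-0.4948],[0.3734,-0.0392,0.0286],1],
    [[0,0,-0.4948],[0.3734,-0.0392,0.0286],1],
    [[0,0,-0.4948],[0.3734,-0.0392,0.0286],1],
    [[0,0,-0.4948],[0.3734,-0.0392,0.0286],1],
    [[0,0,-0.4948],[0.3734,-0.0392,0.0286],1],
    [[0,0,-0.4948],[0.3734,-0.0392,0.0286],1],
    [[0,0,-0.4948],[0.3734,-0.0392,0.0286],1],
    [[0,0,-0.4948],[0.3734,-0.0392,0.0286],1],
  ],
)

```text
clock: 11.0
tool_pos: [636.0, -45.9, 128.3]
tool_rot: [-2.163, -2.277, 0.0]
wrist_force: [-0.0, 0.2, -3.9]
gripper_width: 0.128
```

```bash
python3 - <<'E'
from h import *
show();im,d=grab('wrist','w2.png');im,d=grab('top','t2.png')
print(rel([636.3,-44.7,88],down(3.05)))
E
```

```text
t 11.0 pos [636.  -45.9 128.3] q [-0.26  0.67  1.28  0.    1.19 -0.31] F [-0.   0.2 -3.9] T [-0.07  0.05  0.03] w 0.128 yawY 2.9
(array([-0.0008, -0.0004, -0.0012]), array([0.0008, 0.0003, 0.0402]))
```

View pics/w2.png

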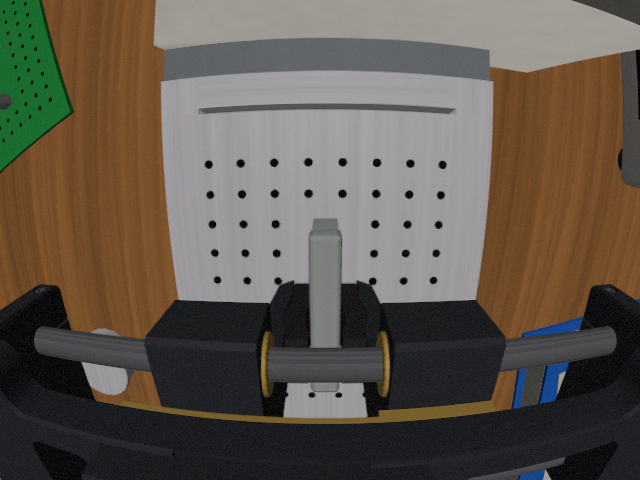

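```bash
python3 - <<'E'
from h import *
im=cv2.imread('pics/w2.png',0)
for c in (260,325,400): print(c,im[60:175,c].tolist())
print('seam',[wrist_world(77,326,55).round(1)])
for r in(104,107,110): print(r,[wrist_world(r,c,h).round(1).tolist() for c,h in((200,55),(455,55),(326,50))])
for r in(112,163,194): print(r,[wrist_world(r,c,105).round(1).tolist() for c in (208,443)])
E
```

```text
260 [99, 99, 98, 98, 100, 101, 100, 98, 99, 99, 98, 100, 129, 159, 158, 159, 157, 159, 159, 158, 157, 157, 162, 161, 161, 158, 160, 158, 156, 153, 155, 157, 158, 154, 159, 159, 160, 162, 160, 159, 158, 160, 161, 161, 145, 87, 84, 83, 85, 83, 115, 150, 161, 160, 160, 161, 160, 160, 158, 160, 159, 160, 158, 160, 160, 161, 160, 159, 160, 160, 159, 160, 159, 160, 160, 159, 161, 159, 158, 161, 160, 161, 159, 156, 159, 158, 159, 160, 158, 157, 159, 159, 158, 158, 158, 158, 158, 159, 159, 159, 157, 156, 157, 159, 157, 157, 158, 158, 155, 158, 158, 157, 155, 159, 156]
325 [101, 102, 101, 102, 100, 102, 102, 100, 102, 100, 131, 158, 162, 164, 161, 161, 158, 160, 159, 160, 162, 163, 162, 161, 158, 160, 155, 155, 155, 159, 160, 156, 158, 159, 162, 161, 162, 160, 161, 161, 161, 162, 163, 123, 84, 81, 82, 81, 80, 128, 153, 157, 159, 160, 159, 158, 158, 161, 160, 160, 158, 158, 157, 159, 158, 157, 157, 159, 158, 157, 157, 157, 157, 158, 155, 156, 157, 158, 159, 157, 157, 157, 155, 157, 157, 158, 158, 157, 156, 156, 157, 156, 158, 156, 155, 156, 157, 155, 157, 156, 155, 156, 156, 154, 156, 156, 156
[... 293 characters left out ...]
157, 157, 155, 156, 156, 157, 155, 154, 155, 155, 154, 157, 155, 155, 155, 156, 156, 155, 155, 155, 154, 157, 155, 156, 156, 157, 156, 156, 154, 155, 155, 156, 156, 155, 154, 154, 155, 155, 154, 155, 155, 155, 154, 156, 155, 155, 155, 154, 154, 155, 156, 156, 153, 153, 153, 154, 155, 156, 155, 156, 154, 154, 154]
seam [array([631.1,  56.3,  55. ])]
104 [[561.3, 40.5, 55.0], [704.0, 48.1, 55.0], [631.8, 41.7, 50.0]]
107 [[561.3, 38.8, 55.0], [704.1, 46.4, 55.0], [631.9, 40.0, 50.0]]
110 [[561.4, 37.1, 55.0], [704.3, 44.7, 55.0], [632.0, 38.3, 50.0]]
112 [[582.4, 33.4, 105.0], [681.2, 38.5, 105.0]]
163 [[582.8, 11.5, 105.0], [683.1, 16.7, 105.0]]
194 [[582.7, -2.0, 105.0], [684.6, 3.2, 105.0]]
```

Request:
play_rows(
  deltas=[
    [[0,0,-0.001],[0.001,0.0007,0.015],1],
    [[0,0,-0.001],[0.001,0.0007,0.03],1],
    [[0,0,-0.001],[0.001,0.0007,0.038],1],
    [[0,0,-0.001],[0.001,0.0007,0.041],1],
    [[0,0,-0.001],[0.001,0.0007,0.044],1],
    [[0,0,-0.001],[0.001,0.0007,0.046],1],
    [[0,0,-0.001],[0.001,0.0007,0.048],1],
    [[0,0,-0.001],[0.001,0.0007,0.05],1],
    [[0,0,-0.001],[0.001,0.0007,0.052],1],
    [[0,0,-0.001],[0.001,0.0007,0.052],1],
  ],
)

```text
clock: 12.35
tool_pos: [637.0, -43.9, 76.4]
tool_rot: [-2.16, -2.28, 0.0]
wrist_force: [0.2, -1.0, -2.0]
gripper_width: 0.128
```

```bash
python3 -c "
from h import *
show()"
```

```text
t 12.35 pos [637.  -43.9  76.4] q [-0.25  0.73  1.32  0.    1.09 -0.31] F [ 0.2 -1.  -2. ] T [-0.14  0.11  0.04] w 0.128 yawY 3.1
```

Request:
play_rows(
  deltas=[
    [[0,0,0],[0,0,0.002],1],
    [[0,0,0],[0,0,0.004],1],
    [[0,0,0],[0,0,0.006],1],
    [[0,0,0],[0,0,0.008],1],
    [[0,0,0],[0,0,0.01],1],
    [[0,0,0],[0,0,0.012],1],
    [[0,0,0],[0,0,0.014],1],
    [[0,0,0],[0,0,0.0155],1],
    [[0,0,0],[0,0,0.017],1],
    [[0,0,0],[0,0,0.017],1],
  ],
  grip_force=60,
)

```text
clock: 13.6
tool_pos: [637.5, -45.6, 67.5]
tool_rot: [2.157, 2.278, -0.002]
wrist_force: [-30.9, -6.4, 57.6]
gripper_width: 0.123
```

```bash
python3 -c "
from h import *
show()"
```

```text
t 13.6 pos [637.5 -45.6  67.5] q [-0.25  0.75  1.33 -0.    1.07 -0.31] F [-30.9  -6.4  57.6] T [-0.75  4.81  0.06] w 0.123 yawY 3.1
```

Request:
play_rows(
  deltas=[
    [[0,0,0],[0,0,-0.005],1],
    [[0,0,0],[0,0,-0.008],1],
    [[0,0,0],[0,0,-0.012],1],
    [[0,0,0],[0,0,-0.014],1],
    [[0,0,0],[0,0,-0.014],1],
    [[0,0,0],[0,0,-0.014],1],
    [[0,0,0],[0,0,-0.014],1],
    [[0,0,0],[0,0,-0.014],1],
    [[0,0,0],[0,0,-0.014],1],
    [[0,0,0],[0,0,-0.014],1],
  ],
)

```text
clock: 14.85
tool_pos: [636.8, -43.7, 73.1]
tool_rot: [-2.16, -2.28, 0.001]
wrist_force: [-0.5, 0.4, -3.3]
gripper_width: 0.128
```

```bash
python3 - <<'E'
from h import *
show();im,d=grab('wrist');cv2.imwrite('pics/w3.png',im[:,:,::-1])
im,d=grab('top')
r,c=np.mgrid[150:255,283:385];r=r.ravel();c=c.ravel()
W=unproj('top',r,c,d[r,c]);k=(W[:,2]>34)&(W[:,2]<75)
print(k.sum())
a=cv2.resize(im[150:260,275:385],None,fx=4,fy=4,interpolation=cv2.INTER_CUBIC)
b=cv2.imread('pics/w3.png');a=cv2.resize(a,(480,480));cv2.imwrite('pics/w3b.png',cv2.resize(np.hstack([b,a[:,:,::-1]]),(800,343)))
E
```

```text
t 14.85 pos [636.8 -43.7  73.1] q [-0.25  0.74  1.32  0.    1.08 -0.31] F [-0.5  0.4 -3.3] T [-0.06  0.05  0.05] w 0.128 yawY 3.1
1407
```

View pics/w3b.png

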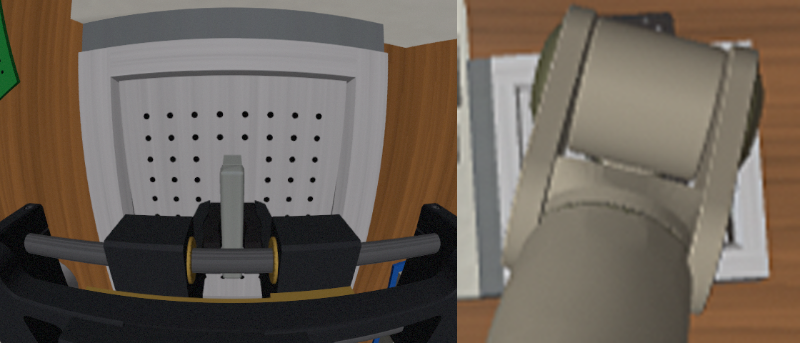

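```bash
python3 - <<'E'
from h import *
im=cv2.imread('pics/w3.png')
cv2.imwrite('pics/w3c.png',cv2.resize(im[85:305,140:520],(798,462),interpolation=cv2.INTER_CUBIC))
E
```

```text
(no output)
```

View pics/w3c.png

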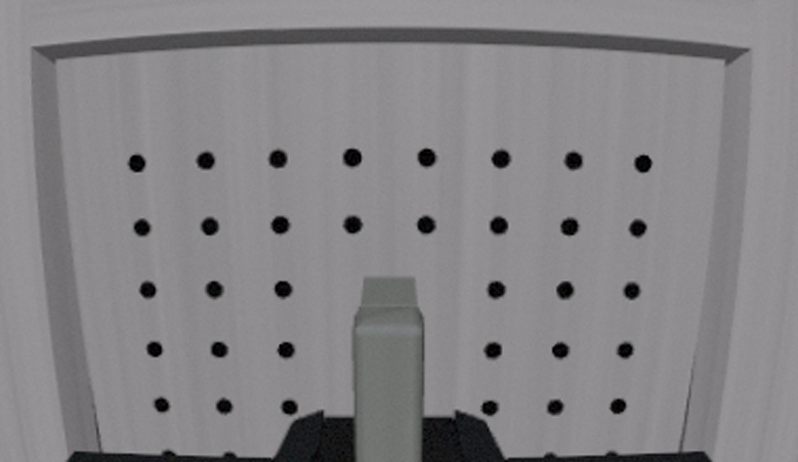

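Request:
play_rows(
  deltas=[
    [[0,0,0],[0,0,0.002],1],
    [[0,0,0],[0,0,0.004],1],
    [[0,0,0],[0,0,0.004],0.2],
    [[0,0,0],[0,0,0.004],0.2],
    [[0,0,0],[0,0,0.004],0.2],
    [[0,0,0],[0,0,-0.002],0.2],
    [[0,0,0],[0,0,-0.03],0.2],
    [[0,0,0],[0,0,-0.06],1],
    [[0,0,0],[0,0,-0.08],1],
    [[0,0,0],[0,0,-0.08],1],
  ],
)

```text
clock: 16.2
tool_pos: [637.5, -43.8, 154.9]
tool_rot: [2.159, 2.279, 0.002]
wrist_force: [0.3, -1.2, -0.2]
gripper_width: 0.079
```

```bash
cat > m3.py <<'E'
from h import *
import sys
show();im,d=grab('wrist',sys.argv[1])
s=bot.get_state();m=model('wrist');K=np.array(m['intrinsics']);T=np.array(m['tool_from_camera']);R0=R.from_rotvec(np.ravel(s['tool_rot']))
r,c=np.mgrid[0:480,0:640].astype(float);dx,dy=(c-K[0,2])/K[0,0],(r-K[1,2])/K[1,1];t=np.hypot(dx,dy)+1e-9
v=np.stack([dx/t*np.sin(t),dy/t*np.sin(t),np.cos(t)],-1);P=v/v[...,2:]*d[...,None]
W=R0.apply((P.reshape(-1,3)@T[:3,:3].T+T[:3,3])).reshape(480,640,3)+s['tool_pos']
B=np.array([636.6,-44.3]);a=np.radians(3.05);rot=np.array([[np.cos(a),np.sin(a)],[-np.sin(a),np.cos(a)]])
L=np.dstack([(W[...,:2]-B)@rot.T,W[...,2]]);ok=(d>0)
for n,x0,x1,y0,y1 in(('plate +y',-50,50,48,75),('plate mid-x',-58,-20,-40,40),('plate mid+x',20,58,-40,40),('plate -y',-50,50,-75,-48),('rim+y',-60,60,90,102),('rim-x',-90,-78,-50,50),('rim+x',78,90,-50,50),('bar',-4,4,-30,30)):
    k=ok&(L[...,0]>x0)&(L[...,0]<x1)&(L[...,1]>y0)&(L[...,1]<y1)
    if k.sum()>20:
        q=L[k];kk=abs(q[:,2]-np.median(q[:,2]))<6;print(n,k.sum(),np.median(q[:,2]).round(1),np.linalg.lstsq(np.c_[q[kk],np.ones(kk.sum())][:,[0,1,3]],q[kk,2],rcond=None)[0].round(3))
E
python3 m3.py w4.png; python3 -c "
import cv2;cv2.imwrite('pics/w4c.png',cv2.imread('pics/w4.png')[40:440,80:580])"
```

```text
t 16.2 pos [637.5 -43.8 154.9] q [-0.25  0.65  1.25  0.    1.24 -0.31] F [ 0.3 -1.2 -0.2] T [-0.07  0.01  0.03] w 0.079 yawY 3.1
plate +y 6877 54.5 [-1.0000e-03  1.2200e-01  4.7002e+01]
plate mid-x 24220 226.1 [ 1.40000e-01 -1.85000e-01  2.34557e+02]
plate mid+x 25493 226.3 [-1.89000e-01 -8.30000e-02  2.33181e+02]
plate -y 521 39.3 [ 0.     0.129 47.106]
rim+y 3711 55.0 [-2.0000e-03 -5.0000e-03  5.5559e+01]
rim-x 4464 204.2 [-6.50000e-02  1.40000e-02  2.00955e+02]
rim+x 3880 55.7 [-4.0000e-03  1.0000e-03  5.5173e+01]
bar 5385 220.8 [ 9.00000e-03 -4.57000e-01  2.30237e+02]
```

View pics/w4c.png

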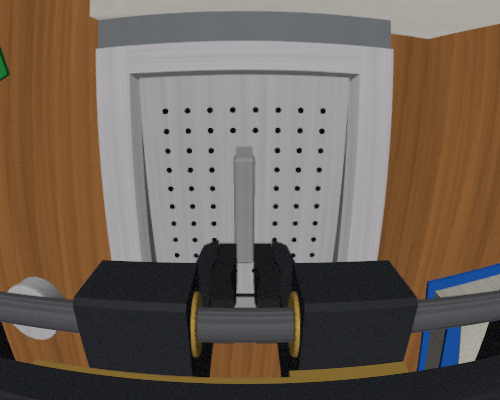

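```bash
python3 -c "
from h import *
show();print(rel([633.7,10.6,76],down(3.05)))"
```

```text
t 16.25 pos [636.9 -43.7 153.3] q [-0.25  0.65  1.26  0.    1.24 -0.31] F [ 0.  -0.3  0.4] T [-0.07  0.04  0.05] w 0.044 yawY 3.1
(array([-0.0001, -0.0003,  0.001 ]), array([ 0.0543, -0.0003,  0.0773]))
```

Request:
play_rows(
  deltas=[
    [[0,0,0],[0.0543,0,0.02],1],
    [[0,0,0],[0.0543,0,0.06],1],
    [[0,0,0],[0.0543,0,0.077],1],
    [[0,0,0],[0.0543,0,0.08],1],
    [[0,0,0],[0.0543,0,0.083],1],
    [[0,0,0],[0.0543,0,0.085],1],
    [[0,0,0],[0.0543,0,0.087],1],
    [[0,0,0],[0.0543,0,0.089],1],
    [[0,0,0],[0.0543,0,0.091],1],
    [[0,0,0],[0.0543,0,0.091],1],
  ],
)

```text
clock: 17.5
tool_pos: [636.1, 8.5, 68.8]
tool_rot: [2.156, 2.275, 0.004]
wrist_force: [-11.6, -5.8, 35.9]
gripper_width: 0.005
```

```bash
python3 -c "
from h import *
show()"
```

```text
t 17.5 pos [636.1   8.5  68.8] q [-0.17  0.74  1.34 -0.    1.06 -0.22] F [-11.6  -5.8  35.9] T [-0.87  2.06  0.06] w 0.005 yawY 3.1
```

Request:
play_rows(
  deltas=[
    [[0,0,0],[0,0,-0.03],1],
    [[0,0,0],[-0.03,0,-0.07],1],
    [[0,0,0],[-0.1,0,-0.1],1],
    [[0,0,0],[-0.1,0,-0.1],1],
    [[0,0,0],[-0.1,0,-0.1],1],
    [[0,0,0],[-0.1,0,-0.1],1],
    [[0,0,0],[-0.1,0,-0.1],1],
    [[0,0,0],[-0.1,0,-0.1],1],
    [[0,0,0],[-0.1,0,-0.1],1],
    [[0,0,0],[-0.1,0,-0.1],1],
  ],
)

```text
clock: 18.75
tool_pos: [639.4, -89.2, 162.1]
tool_rot: [-2.16, -2.28, 0.0]
wrist_force: [-0.1, 0.3, -0.6]
gripper_width: 0.009
```

```bash
cat >> m3.py <<'E'
print('y profile at x -30..-20 / 20..30 (y:z)')
for x0,x1 in((-45,-20),(20,45)):
    o=[]
    for y in np.r_[-100:-70:2,-60:60:20,68:100:1]:
        k=ok&(L[...,0]>x0)&(L[...,0]<x1)&(abs(L[...,1]-y)<.6)&(L[...,2]<70)
        if k.sum()>2:o.append(f'{y}:{np.median(L[k][:,2]):.1f}')
    print(' '.join(o))
for y0,y1 in((40,55),(-20,0)):
    o=[]
    for x in np.r_[-84:-60,60:84]:
        k=ok&(L[...,1]>y0)&(L[...,1]<y1)&(abs(L[...,0]-x)<.6)&(L[...,2]<70)
        if k.sum()>2:o.append(f'{x}:{np.median(L[k][:,2]):.1f}')
    print('x',y0,' '.join(o))
k=ok&(abs(L[...,0])<15)&(abs(L[...,1])<50)&(L[...,2]<85);q=L[k];
for y in range(-44,46,4):
    qq=q[abs(q[:,1]-y)<1]
    if len(qq): print(y,np.percentile(qq[:,2],98).round(1),end=' ')
E
python3 m3.py w5.png
```

```text
t 18.75 pos [639.4 -89.2 162.1] q [-0.32  0.66  1.22  0.    1.27 -0.37] F [-0.1  0.3 -0.6] T [-0.07  0.04 -0.03] w 0.009 yawY 3.1
plate +y 6483 54.3 [-0.     0.109 47.598]
plate mid-x 23761 234.7 [ 1.69000e-01 -2.16000e-01  2.34803e+02]
plate mid+x 24757 234.9 [-2.14000e-01 -1.65000e-01  2.36919e+02]
plate -y 5000 41.0 [1.0000e-03 1.1000e-01 4.7667e+01]
rim+y 3221 56.5 [1.0000e-03 1.0000e-03 5.6424e+01]
rim-x 4488 57.5 [ 8.0000e-03 -1.0000e-03  5.7177e+01]
rim+x 4125 57.2 [ 2.0000e-03 -1.0000e-03  5.6424e+01]
bar 5212 236.9 [-4.00000e-03  1.09300e+00  2.68252e+02]
y profile at x -30..-20 / 20..30 (y:z)
-90:56.5 -88:56.7 -86:54.7 -84:52.4 -82:40.4 -80:43.0 -78:39.0 -76:39.5 -74:39.2 -72:39.7 -60:41.1 -40:43.1 -20:45.5 0:47.7 20:49.9 40:52.0 68:55.1 69:55.2 70:55.1 71:55.3 72:55.4 73:55.4 74:55.6 75:55.7 76:55.8 77:56.0 78:56.1 79:56.3 80:56.4 81:52.6 82:52.8 83:53.8 84:54.9 85:55.6 86:56.3 87:56.3 88:56.3 89:56.5 90:56.4 91:56.4 92:56.5 93:56.5 94:56.4 95:56.5 96:56.5 97:56.3 98:56.6 99:56.6
-90:56.5 -88:56.1 -86:54.7 -84:52.5 -82:39.3 -80:43.2 -78:39.1 -76:39.3 -74:39.2 -72:39.7 -60:
[... 600 characters left out ...]
2 71:55.1 72:55.9 73:56.5 74:56.4 75:56.6 76:56.5 77:56.6 78:56.4 79:56.6 80:56.5 81:56.6 82:56.5 83:56.4
x -20 -84:56.8 -83:56.7 -82:56.4 -81:56.4 -80:56.5 -79:56.6 -78:56.8 -77:56.6 -76:56.5 -75:56.7 -74:56.5 -73:56.6 -72:56.7 -71:56.2 -70:55.0 -69:53.9 -68:52.8 -67:49.3 -66:44.9 -64:46.1 -63:46.3 -62:46.9 -61:46.6 60:46.6 61:46.4 62:46.4 63:46.5 64:46.6 65:46.6 66:47.0 67:49.4 68:52.4 69:53.4 70:54.5 71:55.4 72:56.1 73:56.6 74:56.5 75:56.5 76:56.8 77:56.8 78:56.5 79:56.7 80:56.6 81:56.5 82:56.4 83:56.6
-44 44.0 -40 44.5 -36 71.1 -32 72.2 -28 72.6 -24 72.9 -20 73.8 -16 73.8 -12 74.4 -8 75.0 -4 74.9 0 75.7 4 76.2 8 76.6 12 77.0 16 77.4 20 78.2 24 78.5 28 79.2 32 78.7 36 54.2 40 53.3 44 53.7
```

View pics/w5.png

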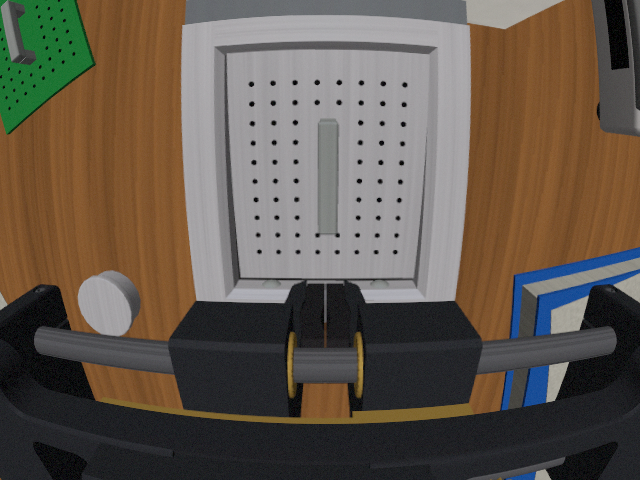

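```bash
python3 -c "
from h import *
show();print(rel([634.0,3.6,72],down(3.05)))"
```

```text
t 18.8 pos [639.3 -89.3 162.1] q [-0.32  0.66  1.22  0.    1.27 -0.37] F [-0.2  0.5 -0. ] T [-0.06  0.04 -0.01] w 0.004 yawY 3.1
(array([-0.001 , -0.0005,  0.001 ]), array([ 0.093 , -0.0002,  0.0901]))
```

Request:
play_rows(
  deltas=[
    [[0,0,0.001],[0.05,0,0.02],1],
    [[0,0,0.001],[0.093,0,0.04],1],
    [[0,0,0.001],[0.093,0,0.07],1],
    [[0,0,0.001],[0.093,0,0.09],1],
    [[0,0,0.001],[0.093,0,0.09],1],
    [[0,0,0.001],[0.09,0,0.09],1],
    [[0,0,0.001],[0.088,0,0.09],1],
    [[0,0,0.001],[0.087,0,0.09],1],
    [[0,0,0.001],[0.086,0,0.09],1],
    [[0,0,0.001],[0.086,0,0.09],1],
  ],
)

```text
clock: 20.05
tool_pos: [634.7, -2.2, 72.5]
tool_rot: [-2.16, -2.278, -0.002]
wrist_force: [0.2, 9.0, 1.8]
gripper_width: 0.008
```

```bash
python3 -c "
from h import *
show()"
```

```text
t 20.05 pos [634.7  -2.2  72.5] q [-0.19  0.73  1.34  0.    1.07 -0.24] F [0.2 9.  1.8] T [1.22 0.01 0.01] w 0.008 yawY 3.1
```

Request:
play_rows(
  deltas=[
    [[0,0,0],[0,0,0.003],1],
    [[0,0,0],[0,0,0.005],1],
    [[0,0,0],[0,0,0.007],1],
    [[0,0,0],[0,0,0.009],1],
    [[0,0,0],[0,0,0.011],1],
    [[0,0,0],[0,0,0.013],1],
    [[0,0,0],[0,0,0.015],1],
    [[0,0,0],[0,0,0.017],1],
    [[0,0,0],[0,0,0.019],1],
    [[0,0,0],[0,0,0.019],1],
  ],
)

```text
clock: 21.3
tool_pos: [635.1, -2.1, 54.4]
tool_rot: [-2.161, -2.28, -0.004]
wrist_force: [-0.5, 9.0, 5.9]
gripper_width: 0.008
```

```bash
python3 -c "
from h import *
show()"
```

```text
t 21.3 pos [635.1  -2.1  54.4] q [-0.19  0.76  1.35  0.    1.04 -0.24] F [-0.5  9.   5.9] T [1.24 0.15 0.  ] w 0.008 yawY 3.1
```

Request:
play_rows(
  deltas=[
    [[0,0,0],[0.002,0,0.002],1],
    [[0,0,0],[0.004,0,0.003],1],
    [[0,0,0],[0.012,0,0.003],1],
    [[0,0,0],[0.012,0,0.003],1],
    [[0,0,0],[0.012,0,-0.01],1],
    [[0,0,0],[0.012,0,-0.05],1],
    [[0,0,0],[-0.04,0,-0.1],1],
    [[0,0,0],[-0.087,0,-0.11],1],
    [[0,0,0],[-0.087,0,-0.11],1],
    [[0,0,0],[-0.087,0,-0.11],1],
  ],
)

```text
clock: 22.55
tool_pos: [639.0, -89.7, 162.7]
tool_rot: [-2.16, -2.278, 0.001]
wrist_force: [-0.9, 0.2, -0.7]
gripper_width: 0.008
```

```bash
python3 m3.py w6.png; python3 -c "
from h import *
for n,h in (('hood_edge',207),('valve_grip',135)):
  for c in('top','scene'):
    grab(c)
    for q in bot.mark_of(c,n)[:2]: print(c,n,q['p'],onplane(c,*q['position'],h).round(1))
"
```

```text
t 22.55 pos [639.  -89.7 162.7] q [-0.32  0.66  1.22  0.    1.27 -0.37] F [-0.9  0.2 -0.7] T [-0.1   0.01 -0.02] w 0.008 yawY 3.0
plate +y 5627 38.8 [-0.     0.    38.808]
plate mid-x 23569 235.3 [ 1.55000e-01 -2.13000e-01  2.35052e+02]
plate mid+x 24230 235.4 [-2.12000e-01 -1.65000e-01  2.37261e+02]
plate -y 5097 38.9 [0.000e+00 1.000e-03 3.891e+01]
rim+y 3197 56.3 [-0.0000e+00 -1.0000e-03  5.6405e+01]
rim-x 5318 214.5 [-1.05000e-01  2.00000e-03  2.08041e+02]
rim+x 3535 56.8 [-1.0000e-03 -0.0000e+00  5.6448e+01]
bar 5155 237.7 [-1.00000e-03  1.09700e+00  2.68743e+02]
y profile at x -30..-20 / 20..30 (y:z)
-90:56.5 -88:56.5 -86:55.1 -84:53.5 -82:44.9 -80:39.7 -78:38.7 -76:39.3 -74:38.8 -72:39.0 -60:38.6 -40:39.2 -20:39.0 0:39.1 20:38.8 40:39.1 68:38.6 69:38.7 70:38.9 71:38.8 72:38.8 73:38.7 74:38.9 75:39.0 76:38.9 77:38.8 78:39.1 79:39.5 80:44.5 81:46.2 82:51.8 83:52.9 84:53.9 85:55.0 86:56.2 87:56.1 88:56.2 89:56.1 90:56.4 91:56.3 92:56.3 93:56.1 94:56.1 95:56.2 96:56.1 97:56.1 98:56.4 99:56.3
-90:56.5 -88:56.4 -86:55.0 -84:53.0 -82:44.9 -80:41.0 -78:38.8 -76:39.0 -74:38.5 -72:39.2 
[... 747 characters left out ...]
56.4 -81:56.6 -80:56.6 -79:56.3 -78:56.3 -77:56.4 -76:56.4 -75:56.5 -74:56.4 -73:56.5 -72:56.4 -71:55.8 -70:54.8 -69:53.8 -68:52.4 -67:47.8 -66:40.8 -65:33.7 -64:38.8 -63:38.8 -62:38.7 -61:38.8 60:38.7 61:38.8 62:38.7 63:38.8 64:38.9 65:38.7 66:41.0 67:46.7 68:52.3 69:53.3 70:54.4 71:55.3 72:55.9 73:56.5 74:56.3 75:56.3 76:56.4 77:56.1 78:56.2 79:56.2 80:56.3 81:56.4 82:56.6 83:56.4
-44 40.1 -40 40.1 -36 64.9 -32 66.7 -28 66.7 -24 66.6 -20 67.0 -16 67.1 -12 66.8 -8 67.1 -4 66.8 0 66.9 4 66.8 8 66.8 12 66.7 16 67.0 20 67.2 24 67.2 28 67.0 32 66.8 36 40.0 40 40.3 44 40.3 top hood_edge 0.9 [[615.3 172.2 207. ]]
scene hood_edge 0.93 [[613.3 164.  207. ]]
top valve_grip 0.59 [[569.9 168.3 135. ]]
```

```bash
cat > m4.py <<'E'
from h import *
import sys
im,d=grab('top',sys.argv[1])
a=cv2.resize(im[195:255,195:290],None,fx=8,fy=8,interpolation=cv2.INTER_CUBIC);cv2.imwrite('pics/'+sys.argv[1][:-4]+'c.png',a[:,:,::-1])
r,c=np.mgrid[205:255,195:290];r=r.ravel();c=c.ravel();W=unproj('top',r,c,d[r,c]);W=W[(d[r,c]>0)]
yaw=np.radians(3.05);f=np.array([np.cos(yaw),np.sin(yaw),0]);l=np.array([-np.sin(yaw),np.cos(yaw),0])
t=np.radians(32);u=f*np.cos(t)+np.array([0,0,np.sin(t)]);n=-f*np.sin(t)+np.array([0,0,np.cos(t)])
h=W@n;hist,e=np.histogram(h,bins=np.arange(h.min(),h.max(),1.));p0=e[hist.argmax()]+.5
p0=np.median(h[abs(h-p0)<3]);print('panel off',p0)
k=(h-p0>38)&(h-p0<52)&(W[:,2]<175);q=W[k];uv=np.c_[-(q@l),q@u]  # right, up
print(k.sum(),'bar h',np.median(h[k]-p0),cv2.minAreaRect(uv.astype(np.float32)))
ct,(w1,h1),an=cv2.minAreaRect(uv.astype(np.float32))
A=uv-uv.mean(0);w,V=np.linalg.eigh(A.T@A);D=V[:,1];pr=A@D;print('dir deg',np.degrees(np.arctan2(D[1],D[0])),'ext',pr.min(),pr.max())
# width profile to tell the point
for s in np.arange(pr.min(),pr.max(),8):
    z=(A@V[:,0])[(pr>=s)&(pr<s+8)];print(round(s),len(z),round(np.ptp(z),1),end='; ')
C=-uv.mean(0)[0]*l+uv.mean(0)[1]*u+n*(p0+34);print('\nbar centroid at 34:',C)
B=np.array([636.6,-44.5,32]);V0=B+l*215;print('valve y-line',V0, 'centroid in (f,l) from B',(C-B)@f,(C-B)@l, C[2])
E
python3 m4.py t6.png
```

```text
panel off -229.37741153157864
293 bar h 45.29281507145163 ((-136.3802947998047, 569.280517578125), (89.52497100830078, 24.806623458862305), 14.629286766052246)
dir deg -172.25598251199753 ext -46.49657618914525 43.17089992872459
-46 15 7.2; -38 21 11.9; -30 25 15.7; -22 25 13.9; -14 30 20.3; -6 39 23.6; 2 33 23.6; 10 24 18.7; 18 27 15.1; 26 25 13.9; 34 24 15.7; 42 5 11.1; 
bar centroid at 34: [578.75068763 169.04944195 136.36696975]
valve y-line [625.16040795 170.1954488   32.        ] centroid in (f,l) from B -46.40495620227348 216.32495727243932 136.36696974721514
```

View pics/t6c.png

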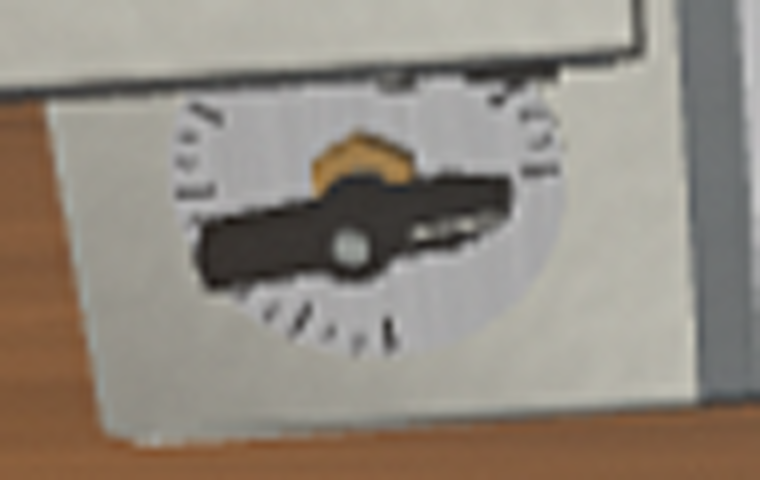

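```bash
cat > v.py <<'E'
from h import *
yaw=np.radians(3.05);f=np.array([np.cos(yaw),np.sin(yaw),0]);l=np.array([-np.sin(yaw),np.cos(yaw),0])
t=np.radians(32);u=f*np.cos(t)+np.array([0,0,np.sin(t)]);n=-f*np.sin(t)+np.array([0,0,np.cos(t)])
AX=np.array([579.,171.,135.])
def tool(alpha=0):
    a=np.radians(alpha);y=l*np.cos(a)-(-u)*np.sin(-a)*1.0  # alpha>0 ccw: l -> -u
    y=l*np.cos(a)-u*np.sin(a);z=-n;return R.from_matrix(np.c_[np.cross(y,z),y,z])
def peg(theta,s,alpha=0,gap=0,off=9):
    th=np.radians(theta);b=-np.array([np.cos(th),np.sin(th)]);m=np.array([b[1],-b[0]])
    a=np.radians(alpha);yy=np.array([-np.cos(a),-np.sin(a)]);xx=np.array([np.sin(a),-np.cos(a)])
    p=s*b+m*(8+gap+17.5*abs(yy@m)+9*abs(xx@m))
    return AX-p[0]*l+p[1]*u+off*n,p
E
python3 - <<'E'
from v import *
P=onplane('top',225.9,238.75,145.2)[0];print('cap',P,'axis@34',P-n*12)
show()
p,q=peg(4,30,0,4,off=110);print('standoff',p,q)
print('way',rel([490,20,300],down(3.05)), 'standoff',rel(p,tool(0)))
E
```

```text
cap [570.7938481  166.85522647 145.2       ] axis@34 [577.14387159 167.19357402 135.02342285]
t 23.05 pos [639.3 -90.1 163.1] q [-0.32  0.66  1.22  0.    1.27 -0.37] F [ 0.4 -0.6 -0.3] T [-0.05  0.05  0.06] w 0.007 yawY 3.1
standoff [536.09773608 200.23412506 238.91125569] [-31.47543255  20.05204533]
way (array([-0.001 , -0.0005,  0.0003]), array([ 0.118 , -0.1434, -0.1368])) standoff (array([-0.4379, -0.4388, -1.5258]), array([ 0.2955, -0.0876, -0.0756]))
```

Request:
play_rows(
  deltas=[
    [[0,0,0],[0.02,-0.05,-0.06],1],
    [[-0.05,-0.05,-0.17],[0.07,-0.11,-0.12],1],
    [[-0.1,-0.1,-0.34],[0.118,-0.143,-0.137],1],
    [[-0.15,-0.15,-0.51],[0.15,-0.143,-0.137],1],
    [[-0.2,-0.2,-0.68],[0.19,-0.143,-0.137],1],
    [[-0.25,-0.25,-0.85],[0.22,-0.13,-0.13],1],
    [[-0.3,-0.3,-1.02],[0.25,-0.12,-0.12],1],
    [[-0.35,-0.35,-1.2],[0.27,-0.11,-0.1],1],
    [[-0.4,-0.4,-1.36],[0.285,-0.1,-0.09],1],
    [[-0.438,-0.439,-1.526],[0.2955,-0.0876,-0.0756],1],
  ],
)

```text
clock: 24.3
tool_pos: [536.2, 201.0, 238.8]
tool_rot: [-0.077, 2.58, 0.02]
wrist_force: [-0.5, 0.7, 0.8]
gripper_width: 0.003
```

```bash
sed -i 's/AX=np.array.*/AX=np.array([579.,169.,135.])/' v.py; python3 - <<'E'
from v import *
show();im,d=grab('wrist','w7.png')
for q in bot.mark_of('wrist','valve_grip')[:2]: print(q['p'],q['position'],wrist_world(*q['position'],135).round(1))
p,q=peg(4,30,0,4,off=110);print(rel(p,tool(0)))
E
```

```text
t 24.3 pos [536.2 201.  238.8] q [ 0.18  0.22  1.77 -0.12  0.6  -1.37] F [-0.5  0.7  0.8] T [ 0.05  0.23 -0.01] w 0.003 yawY 93.4
0.89 [210.5, 269.1] [577.6 164.9 135. ]
(array([-0.0001, -0.0026,  0.0015]), array([-0.0011, -0.002 , -0.0013]))
```

View pics/w7.png

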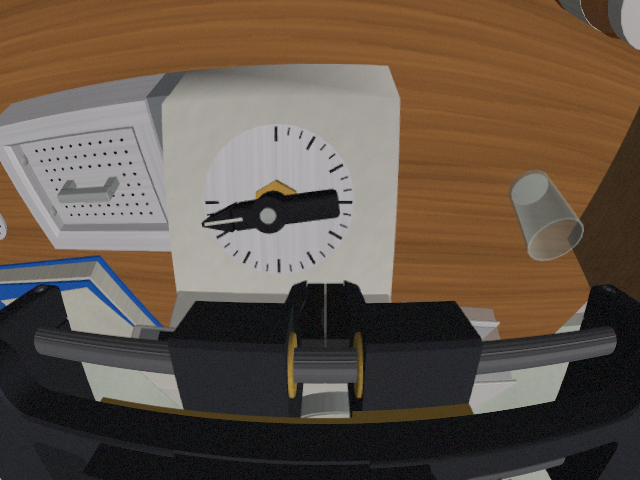

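```bash
cat >> v.py <<'E'
def wray(row,col,off):
    """wrist pixel onto the plane `off` mm off the panel -> (right,up) about AX"""
    a=wrist_world(row,col,300.);b=wrist_world(row,col,0.);c=(off-34)-0
    k=(c-(a-AX)@n)/((b-a)@n);P=a+(b-a)*k;return np.array([-(P-AX)@l,(P-AX)@u]).round(1)
E
python3 - <<'E'
from v import *
for nm,r,c,o in(('cap',216,268,47),('dial0',203,211,1),('dial180',203,348,1),('dial270',136,277,1),('dial90',263,278,1),('tip',222,206,46),('blunt',203,337,46)): print(nm,wray(r,c,o))
# dial centre by ellipse-free: sample disc boundary via brightness not needed
E
```

```text
cap [ 3.  -0.4]
dial0 [54.9 -0.6]
dial180 [-50.1   0.1]
dial270 [  2.1 -50. ]
dial90 [ 3.9 47.9]
tip [44.8  3.5]
blunt [-40.4  -8.4]
```

```bash
sed -i 's/AX=np.array.*/AX=np.array([578.6,166.6,135.])/' v.py; python3 - <<'E'
from v import *
show()
for th,g,o in((8,4,110),(8,4,9)): print(th,o,rel(peg(th,31,0,g,o)[0],tool(0)),peg(th,31,0,g)[1].round(1))
p0=peg(8,31,0,4)[0]
for th in(8,15,25,35,45,55,65,75,85,90,95): print(th,(tool(0).inv().apply(peg(th,30,0,0)[0]-p0)/1000).round(4).tolist())
E
```

```text
t 24.4 pos [535.7 200.2 237.2] q [ 0.18  0.22  1.77 -0.12  0.6  -1.37] F [-0.9 -0.9 -0.1] T [ 0.04  0.23 -0.03] w 0.003 yawY 93.1
8 110 (array([-0.0001, -0.0026,  0.0015]), array([ 0.0006, -0.0019, -0.0016])) [-33.9  18.8]
8 9 (array([-0.0001, -0.0026,  0.0015]), array([ 0.0003, -0.0019,  0.0994])) [-33.9  18.8]
8 [0.0038, -0.0015, 0.0]
15 [0.0061, 0.0005, 0.0]
25 [0.0101, 0.0032, 0.0]
35 [0.0152, 0.0052, -0.0]
45 [0.0211, 0.0062, -0.0]
55 [0.0276, 0.0058, 0.0]
65 [0.0343, 0.0038, -0.0]
75 [0.0407, 0.0001, -0.0]
85 [0.0464, -0.0052, 0.0]
90 [0.0488, -0.0084, -0.0]
95 [0.051, -0.0104, 0.0]
```

Request:
play_rows(
  deltas=[
    [[0,-0.0026,0.0015],[0,-0.002,0.03],1],
    [[0,-0.0026,0.0015],[0,-0.002,0.06],1],
    [[0,-0.0026,0.0015],[0,-0.002,0.08],1],
    [[0,-0.0026,0.0015],[0,-0.002,0.09],1],
    [[0,-0.0026,0.0015],[0.0003,-0.002,0.0994],1],
    [[0,-0.0026,0.0015],[0.0003,-0.002,0.0994],1],
    [[0,-0.0026,0.0015],[0.0003,-0.002,0.0994],1],
    [[0,-0.0026,0.0015],[0.003,-0.003,0.0994],1],
    [[0,-0.0026,0.0015],[0.005,-0.003,0.0994],1],
    [[0,-0.0026,0.0015],[0.007,-0.001,0.0994],1],
  ],
)

```text
clock: 25.65
tool_pos: [584.1, 201.2, 152.3]
tool_rot: [-0.066, 2.575, 0.02]
wrist_force: [5.4, -3.6, 3.2]
gripper_width: 0.007
```

```bash
python3 - <<'E'
from v import *
show();s=bot.get_state();p=np.array(s['tool_pos'])-AX;print('right,up,off',(-p@l).round(1),(p@u).round(1),(p@n).round(1))
F=np.array(s['wrist_force']);print('F r,u,n',-F@l,F@u,F@n)
E
```

```text
t 25.65 pos [584.1 201.2 152.3] q [ 0.17  0.42  1.75 -0.15  0.42 -1.34] F [ 5.4 -3.6  3.2] T [-0.47 -0.73 -0.16] w 0.007 yawY 93.0
right,up,off -34.3 15.4 10.8
F r,u,n 3.8609229107456806 6.101569731077421 -0.039955315294004014
```

Request:
play_rows(
  deltas=[
    [[0,0,0],[0.0034,0.002,0],1],
    [[0,0,0],[0.0085,0.0042,0],1],
    [[0,0,0],[0.0144,0.0052,0],1],
    [[0,0,0],[0.0209,0.0048,0],1],
    [[0,0,0],[0.0276,0.0028,0],1],
    [[0,0,0],[0.034,-0.001,0],1],
    [[0,0,0],[0.0397,-0.006,0],1],
    [[0,0,0],[0.0421,-0.0094,0],1],
    [[0,0,0],[0.0443,-0.0114,0],1],
    [[0,0,0],[0.0443,-0.0114,0],1],
  ],
)

```text
clock: 26.9
tool_pos: [545.7, 188.0, 126.9]
tool_rot: [-0.066, 2.581, 0.02]
wrist_force: [0.6, 2.4, 0.8]
gripper_width: -0.0
```

```bash
cat > st.py <<'E'
from v import *
show();s=bot.get_state();p=np.array(s['tool_pos'])-AX;print('right,up,off',(-p@l).round(1),(p@u).round(1),(p@n).round(1))
F=np.array(s['wrist_force']);print('F r,u,n',-F@l,F@u,F@n)
E
python3 st.py; python3 - <<'E'
from v import *
s=bot.get_state();R0=R.from_rotvec(np.ravel(s['tool_rot']))
for a,th,g in((-30,95,8),(-30,95,3),(-30,105,0),(-30,115,0),(-30,125,0),(-30,135,0),(-30,142,0),(-30,150,0)):
    p,q=peg(th,28,a,g);print(a,th,g,rel(p,tool(a)),q.round(1))
E
```

```text
t 26.9 pos [545.7 188.  126.9] q [ 0.15  0.39  1.88 -0.17  0.32 -1.33] F [0.6 2.4 0.8] T [0.17 0.14 0.13] w -0.0 yawY 93.0
right,up,off -23.1 -31.2 10.0
F r,u,n -2.3409049005012386 1.0664127839504154 0.30752199400161107
-30 95 8 (array([-1.000e-04,  1.700e-03,  5.219e-01]), array([-0.0002,  0.0098,  0.001 ])) [-32.9 -31. ]
-30 95 3 (array([-1.000e-04,  1.700e-03,  5.219e-01]), array([-0.0006,  0.0048,  0.001 ])) [-27.9 -30.6]
-30 105 0 (array([-1.000e-04,  1.700e-03,  5.219e-01]), array([ 0.0028, -0.0045,  0.001 ])) [-18.6 -34. ]
-30 115 0 (array([-1.000e-04,  1.700e-03,  5.219e-01]), array([ 0.0049, -0.0119,  0.001 ])) [-11.2 -36.1]
-30 125 0 (array([-1.000e-04,  1.700e-03,  5.219e-01]), array([ 0.0053, -0.0199,  0.001 ])) [ -3.2 -36.4]
-30 135 0 (array([-1.000e-04,  1.700e-03,  5.219e-01]), array([ 0.0036, -0.0279,  0.001 ])) [  4.8 -34.8]
-30 142 0 (array([-1.000e-04,  1.700e-03,  5.219e-01]), array([ 0.0013, -0.0333,  0.001 ])) [ 10.2 -32.5]
-30 150 0 (array([-1.000e-04,  1.700e-03,  5.219e-01]), array([-0.0025, -0.0388,  0.001 ])) [ 15.7 -28.7]
```

Request:
play_rows(
  deltas=[
    [[0,0,0.15],[0,0.0098,0.001],1],
    [[0,0,0.33],[0,0.0098,0.001],1],
    [[0,0,0.522],[0,0.0098,0.001],1],
    [[0,0,0.522],[0,0.0098,0.001],1],
    [[0,0,0.522],[-0.0006,0.0048,0.001],1],
    [[0,0,0.522],[0.0012,0,0.001],1],
    [[0,0,0.522],[0.0028,-0.0045,0.001],1],
    [[0,0,0.522],[0.0049,-0.0119,0.001],1],
    [[0,0,0.522],[0.0053,-0.0199,0.001],1],
    [[0,0,0.522],[0.0053,-0.0199,0.001],1],
  ],
)

```text
clock: 28.15
tool_pos: [543.0, 167.6, 123.5]
tool_rot: [0.605, 2.524, 0.212]
wrist_force: [-0.4, 0.1, 0.2]
gripper_width: 0.008
```

```bash
python3 st.py; python3 - <<'E'
from v import *
for a,th,g in((-30,135,0),(-30,142,0),(-30,146,0),(-30,150,0)):
    p,q=peg(th,28,a,g);print(a,th,g,rel(p,tool(a)),q.round(1))
E
```

```text
t 28.15 pos [543.  167.6 123.5] q [ 0.1   0.38  1.91 -0.1   0.29 -0.91] F [-0.4  0.1  0.2] T [-0.02  0.31 -0.  ] w 0.008 yawY 67.0
right,up,off -2.9 -36.2 9.1
F r,u,n -0.14840357606524657 -0.24156698297081353 0.4384045950476226
-30 135 0 (array([0.0005, 0.0024, 0.0004]), array([-0.005 , -0.0059,  0.0001])) [  4.8 -34.8]
-30 142 0 (array([0.0005, 0.0024, 0.0004]), array([-0.0097, -0.0094,  0.0001])) [ 10.2 -32.5]
-30 146 0 (array([0.0005, 0.0024, 0.0004]), array([-0.0127, -0.011 ,  0.0001])) [ 13.  -30.7]
-30 150 0 (array([0.0005, 0.0024, 0.0004]), array([-0.0158, -0.0124,  0.0001])) [ 15.7 -28.7]
```

Request:
play_rows(
  deltas=[
    [[0,0.002,0],[-0.0025,-0.003,0],1],
    [[0,0.002,0],[-0.005,-0.0059,0],1],
    [[0,0.002,0],[-0.0073,-0.0077,0],1],
    [[0,0.002,0],[-0.0097,-0.0094,0],1],
    [[0,0.002,0],[-0.011,-0.0102,0],1],
    [[0,0.002,0],[-0.012,-0.0107,0],1],
    [[0,0.002,0],[-0.012,-0.0107,0],1],
    [[0,0.002,0],[-0.002,-0.0107,0],1],
    [[0,0.002,0],[-0.002,-0.0107,-0.06],1],
    [[0,0.002,0],[-0.002,-0.0107,-0.1],1],
  ],
)

```text
clock: 29.4
tool_pos: [486.3, 155.0, 207.2]
tool_rot: [0.605, 2.526, 0.213]
wrist_force: [-0.1, 0.3, -0.2]
gripper_width: 0.008
```

```bash
python3 st.py; python3 - <<'E'
from v import *
im,d=grab('wrist','w8.png')
E
```

```text
t 29.4 pos [486.3 155.  207.2] q [ 0.09  0.12  1.98 -0.04  0.48 -0.99] F [-0.1  0.3 -0.2] T [0.   0.23 0.02] w 0.008 yawY 67.0
right,up,off 6.7 -40.4 110.4
F r,u,n -0.32472388917472156 -0.1140495143270969 -0.11333566655897433
```

View pics/w8.png

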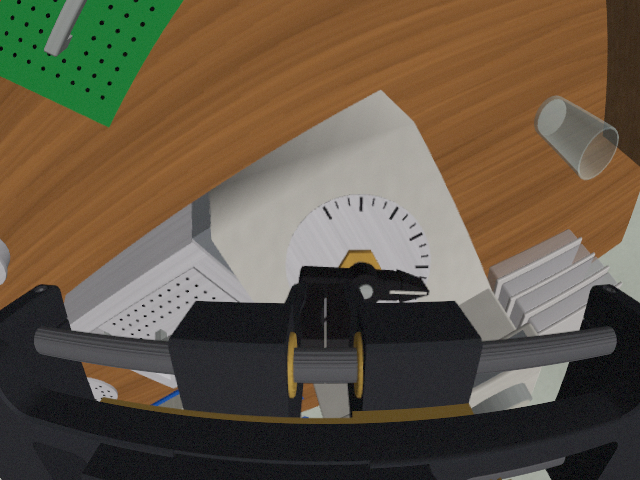

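```bash
cat > ang.py <<'E'
from v import *
def fit(W,nm):
    q=(W-AX);h=q@n+34;uv=np.c_[-(q@l),q@u];k=(h>36)&(h<52)&(np.hypot(*uv.T)<52);uv=uv[k]
    if len(uv)<30: print(nm,'few',len(uv));return
    rad=np.hypot(*uv.T);far=uv[rad>20];an=np.degrees(np.arctan2(far[:,1],far[:,0]))
    H=np.histogram(an,np.arange(-180,181,20))[0];print(nm,len(uv),'h',np.median(h[k]).round(1),'hist',H.tolist())
    # symmetric line fit through the two lobes
    vx,vy,x0,y0=cv2.fitLine(uv.astype(np.float32),cv2.DIST_HUBER,0,.01,.01).ravel();print(' line',np.degrees(np.arctan2(vy,vx)).round(1)%180,'dist from AX',(x0*vy-y0*vx).round(1),'extent',((uv@[vx,vy]).min().round(1),(uv@[vx,vy]).max().round(1)))
im,d=grab('top');r,c=np.nonzero(d[190:270,180:300]);r+=190;c+=180;fit(unproj('top',r,c,d[r,c]),'top')
im,d=grab('wrist');s=bot.get_state();m=model('wrist');K=np.array(m['intrinsics']);T=np.array(m['tool_from_camera']);R0=R.from_rotvec(np.ravel(s['tool_rot']))
r,c=np.nonzero(d);dx,dy=(c-K[0,2])/K[0,0],(r-K[1,2])/K[1,1];t_=np.hypot(dx,dy)+1e-9
v=np.c_[dx/t_*np.tan(t_),dy/t_*np.tan(t_),np.ones(len(r))]*d[r,c][:,None]
fit(R0.apply(v@T[:3,:3].T+T[:3,3])+s['tool_pos'],'wrist')
E
python3 ang.py; python3 -c "
from v import *
a,b=wray(292,366,47),wray(292,428,46);print('cap',a,'tip',b,np.degrees(np.arctan2(*(b-a)[::-1])))
show();print(rel(AX+n*160-u*70,tool(0)))"
```

```text
top 313 h 45.7 hist [0, 0, 0, 0, 0, 0, 21, 53, 12, 0, 0, 0, 0, 0, 0, 24, 48, 3]
 line 147.1 dist from AX -1.9 extent (np.float64(-45.4), np.float64(43.8))
wrist 2463 h 45.6 hist [0, 0, 0, 0, 0, 0, 415, 152, 0, 0, 0, 0, 0, 0, 0, 108, 466, 100]
 line 142.5 dist from AX 4.3 extent (np.float64(-45.2), np.float64(45.4))
cap [-0.4  4.5] tip [-37.7  27.7] 148.11905241085122
t 29.55 pos [487.3 155.1 207.6] q [ 0.09  0.12  1.98 -0.04  0.48 -0.99] F [-0.4  0.6 -0.4] T [-0.08  0.23  0.03] w -0.001 yawY 67.1
(array([ 0.0019,  0.0041, -0.5233]), array([ 0.0297, -0.0095, -0.0499]))
```

Request:
play_rows(
  deltas=[
    [[0,0,-0.15],[0.01,0,-0.03],1],
    [[0,0,-0.33],[0.03,-0.01,-0.05],1],
    [[0,0,-0.523],[0.03,-0.01,-0.05],1],
    [[0,0,-0.523],[0.03,-0.01,-0.05],1],
    [[0,0,-0.523],[0.03,-0.01,-0.05],1],
    [[0,0,-0.523],[0.03,-0.01,-0.05],1],
    [[0,0,-0.523],[0.03,-0.01,-0.05],1],
    [[0,0,-0.523],[0.03,-0.01,-0.05],1],
    [[0,0,-0.523],[0.03,-0.01,-0.05],1],
    [[0,0,-0.523],[0.03,-0.01,-0.05],1],
  ],
)

```text
clock: 30.8
tool_pos: [434.4, 158.4, 232.3]
tool_rot: [-0.068, 2.581, 0.021]
wrist_force: [0.6, -0.4, -0.2]
gripper_width: 0.007
```

```bash
python3 ang.py; python3 st.py;  python3 - <<'E'
from v import *
im,d=grab('wrist','w9.png')
for q in bot.trace('wrist','valve_grip')[:2]: print(q['p'],q['extent'])
for q in bot.mark_of('wrist','valve_grip')[:1]: print(q)
E
```

```text
top 314 h 45.8 hist [0, 0, 0, 0, 0, 0, 17, 52, 14, 0, 0, 0, 0, 0, 0, 21, 49, 4]
 line 147.1 dist from AX -1.9 extent (np.float64(-44.9), np.float64(43.2))
wrist 324 h 46.8 hist [0, 0, 0, 0, 0, 0, 131, 193, 0, 0, 0, 0, 0, 0, 0, 0, 0, 0]
 line 28.0 dist from AX 34.8 extent (np.float64(4.6), np.float64(26.9))
t 30.9 pos [434.4 158.4 232.3] q [ 0.11 -0.03  2.06 -0.06  0.55 -1.47] F [-0.5  0.3 -0.3] T [ 0.05  0.32 -0.  ] w 0.008 yawY 93.0
right,up,off 0.5 -70.9 159.1
F r,u,n -0.3479179001920824 -0.5254139812153158 0.018537034132011482
0.83 [276.6, 267.1, 38.9, 30.5]
```

```bash
python3 -c "
from v import *
print(rel(AX+n*115+u*20+l*30,tool(0)))"
```

```text
(array([ 0.0008,  0.0012, -0.0006]), array([-0.0908,  0.0305,  0.0442]))
```

Request:
play_rows(
  deltas=[
    [[0,0,0],[-0.04,0.01,0],1],
    [[0,0,0],[-0.08,0.03,0.01],1],
    [[0,0,0],[-0.091,0.03,0.03],1],
    [[0,0,0],[-0.091,0.03,0.044],1],
    [[0,0,0],[-0.091,0.03,0.044],1],
    [[0,0,0],[-0.091,0.03,0.044],1],
    [[0,0,0],[-0.091,0.03,0.044],1],
    [[0,0,0],[-0.091,0.03,0.044],1],
    [[0,0,0],[-0.091,0.03,0.044],1],
    [[0,0,0],[-0.091,0.03,0.044],1],
  ],
)

```text
clock: 32.3
tool_pos: [533.1, 193.7, 243.4]
tool_rot: [-0.068, 2.581, 0.021]
wrist_force: [-0.5, -0.4, -0.3]
gripper_width: 0.003
```

```bash
python3 ang.py; python3 st.py; python3 - <<'E'
from v import *
im,d=grab('wrist','w9.png')
g=cv2.cvtColor(im,cv2.COLOR_RGB2GRAY)
# rectify the plane 46 mm off the panel, and the dial plane, about AX (1 px = 0.5 mm)
m=model('wrist');K=np.array(m['intrinsics']);T=np.array(m['tool_from_camera']);s=bot.get_state();R0=R.from_rotvec(np.ravel(s['tool_rot']))
def rect(off):
    rr,uu=np.meshgrid(np.arange(-65,65,.5),np.arange(65,-65,-.5));P=AX-rr[...,None]*l+uu[...,None]*u+(off-34)*n
    C=(R0.inv().apply(P.reshape(-1,3)-s['tool_pos'])-T[:3,3])@T[:3,:3];t=np.arctan2(np.hypot(C[:,0],C[:,1]),C[:,2]);k=t/np.hypot(C[:,0],C[:,1])*K[0,0]
    return cv2.remap(im,(C[:,0]*k+K[0,2]).reshape(rr.shape).astype(np.float32),(C[:,1]*k+K[1,2]).reshape(rr.shape).astype(np.float32),cv2.INTER_CUBIC)
b=cv2.cvtColor(rect(46),cv2.COLOR_RGB2GRAY);cv2.imwrite('pics/rect46.png',b);cv2.imwrite('pics/rect0.png',rect(1)[:,:,::-1])
mk=(b<70).astype(np.uint8);nn,L,st,ce=cv2.connectedComponentsWithStats(mk)
for i in np.argsort(-st[1:,4])[:3]+1:
    y,x=np.nonzero(L==i);P=np.c_[x*.5-65,65-y*.5].astype(np.float32);v=cv2.fitLine(P,cv2.DIST_L2,0,.01,.01).ravel();print(st[i],ce[i]*[.5,-.5]+[-65,65],np.degrees(np.arctan2(v[1],v[0]))%180,cv2.minAreaRect(P))
E
```

```text
top 302 h 46.1 hist [0, 0, 0, 0, 0, 0, 15, 45, 13, 0, 0, 0, 0, 0, 0, 26, 47, 5]
 line 148.7 dist from AX -2.3 extent (np.float64(-45.4), np.float64(43.5))
wrist 3571 h 47.6 hist [0, 0, 0, 0, 0, 0, 324, 579, 68, 0, 0, 0, 0, 0, 0, 171, 526, 66]
 line 146.3 dist from AX 0.5 extent (np.float64(-45.9), np.float64(44.4))
t 32.4 pos [533.2 193.7 243.4] q [ 0.17  0.2   1.78 -0.1   0.61 -1.39] F [ 0.9 -0.3  0.1] T [ 0.03  0.27 -0.03] w 0.005 yawY 93.0
right,up,off -29.5 20.2 115.2
F r,u,n 0.38601770282063064 0.793692441658184 -0.34392392831691926
[  53   74  158  117 6002] [ 2.21142952 -2.88437188] 146.92618 ((-1.3001632690429688, -0.16811752319335938), (27.9003849029541, 89.21563720703125), 49.92710494995117)
[  16    0  114   35 2990] [-28.89949833  58.01789298] 0.009555453 ((-28.75, 56.5), (56.5, 17.0), -0.0)
[120 221   3  17  50] [ -4.51 -49.48] 89.90152 ((-4.5, -49.5), (8.0, 1.0), 90.0)
```

```bash
cat >> ang.py <<'E'
W=R0.apply(v@T[:3,:3].T+T[:3,3])+s['tool_pos']
q=W-AX;h=q@n+34;uv=np.c_[-(q@l),q@u];k=(h>45.5)&(h<50)&(np.hypot(*uv.T)<52);P=uv[k].astype(np.float32)
for lo in(0,16):
    Q=P[np.hypot(*P.T)>lo];vv=cv2.fitLine(Q,cv2.DIST_L2,0,.01,.01).ravel();print('topface',len(Q),np.degrees(np.arctan2(vv[1],vv[0]))%180)
vx=np.array([np.cos(np.radians(147)),np.sin(np.radians(147))]);pw=np.array([-vx[1],vx[0]])
sa=P@vx;sb=P@pw;E=[]
for a in range(-32,24,4):
    z=sb[(sa>=a)&(sa<a+4)]
    if len(z)>10 and abs(a+2)>14: E.append((a+2,np.percentile(z,3),np.percentile(z,97)))
E=np.array(E);print(E.round(1).tolist());print('edges deg',[147+np.degrees(np.arctan(np.polyfit(E[:,0],E[:,i],1)[0])).round(1) for i in(1,2)])
E
python3 ang.py | tail -5
python3 - <<'E'
from v import *
for g,o,th in((10,115,146),(10,9,146),(3,9,146),(0,9,146),(0,9,148),(0,9,149),(0,9,150)):
    print(g,o,th,rel(peg(th,28,-30,g,o)[0],tool(-30)))
p0=peg(146,28,-30,10)[0]
for g,th in((3,146),(0,146),(0,148),(0,149),(0,150)): print(g,th,(tool(-30).inv().apply(peg(th,28,-30,g)[0]-p0)/1000).round(4).tolist())
E
```

```text
line 146.2 dist from AX 0.6 extent (np.float64(-45.9), np.float64(44.4))
topface 3055 146.35675
topface 1766 146.333
[[-30.0, -7.5, 6.5], [-26.0, -7.3, 6.6], [-22.0, -7.9, 6.5], [-18.0, -7.5, 6.5], [18.0, -8.0, 6.2], [22.0, -7.6, 6.1]]
edges deg [np.float64(146.7), np.float64(146.5)]
10 115 146 (array([0.001 , 0.0008, 0.523 ]), array([ 0.0592, -0.0369,  0.    ]))
10 9 146 (array([0.001 , 0.0008, 0.523 ]), array([ 0.0593, -0.037 ,  0.106 ]))
3 9 146 (array([0.001 , 0.0008, 0.523 ]), array([ 0.0535, -0.0409,  0.106 ]))
0 9 146 (array([0.001 , 0.0008, 0.523 ]), array([ 0.051 , -0.0426,  0.106 ]))
0 9 148 (array([0.001 , 0.0008, 0.523 ]), array([ 0.05 , -0.044,  0.106]))
0 9 149 (array([0.001 , 0.0008, 0.523 ]), array([ 0.0495, -0.0446,  0.106 ]))
0 9 150 (array([0.001 , 0.0008, 0.523 ]), array([ 0.049 , -0.0453,  0.106 ]))
3 146 [-0.007, -0.0005, 0.0]
0 146 [-0.01, -0.0007, 0.0]
0 148 [-0.0115, -0.0014, 0.0]
0 149 [-0.0123, -0.0017, 0.0]
0 150 [-0.0131, -0.002, 0.0]
```

Request:
play_rows(
  deltas=[
    [[0.001,0.001,0.15],[0.03,-0.02,0],1],
    [[0.001,0.001,0.33],[0.0593,-0.037,0],1],
    [[0.001,0.001,0.523],[0.0593,-0.037,0],1],
    [[0.001,0.001,0.523],[0.0593,-0.037,0],1],
    [[0.001,0.001,0.523],[0.0593,-0.037,0.05],1],
    [[0.001,0.001,0.523],[0.0593,-0.037,0.09],1],
    [[0.001,0.001,0.523],[0.0593,-0.037,0.106],1],
    [[0.001,0.001,0.523],[0.0593,-0.037,0.106],1],
    [[0.001,0.001,0.523],[0.0593,-0.037,0.106],1],
    [[0.001,0.001,0.523],[0.0593,-0.037,0.106],1],
  ],
)

```text
clock: 33.8
tool_pos: [541.2, 157.3, 123.0]
tool_rot: [0.604, 2.526, 0.212]
wrist_force: [0.5, -0.4, 0.6]
gripper_width: 0.01
```

```bash
python3 st.py; python3 - <<'E'
from v import *
for g,th in((3,146),(0,146),(0,148),(0,149.5),(10,146)): print(g,th,rel(peg(th,28,-30,g)[0],tool(-30)))
E
```

```text
t 33.8 pos [541.2 157.3 123. ] q [ 0.08  0.37  1.93 -0.05  0.29 -0.98] F [ 0.5 -0.4  0.6] T [0.03 0.26 0.02] w 0.01 yawY 67.0
right,up,off 7.3 -38.4 9.9
F r,u,n 0.430297862148246 0.7446774361973376 0.21094724021717612
3 146 (array([0.0009, 0.0011, 0.0011]), array([-0.0066, -0.0009,  0.0009]))
0 146 (array([0.0009, 0.0011, 0.0011]), array([-0.0095, -0.0011,  0.0009]))
0 148 (array([0.0009, 0.0011, 0.0011]), array([-0.0111, -0.0018,  0.0009]))
0 149.5 (array([0.0009, 0.0011, 0.0011]), array([-0.0123, -0.0023,  0.0009]))
10 146 (array([0.0009, 0.0011, 0.0011]), array([ 0.0004, -0.0004,  0.0008]))
```

Request:
play_rows(
  deltas=[
    [[0.001,0.001,0.001],[-0.0066,-0.001,0.0009],1],
    [[0.001,0.001,0.001],[-0.0095,-0.0011,0.0009],1],
    [[0.001,0.001,0.001],[-0.0111,-0.0018,0.0009],1],
    [[0.001,0.001,0.001],[-0.0125,-0.0023,0.0009],1],
    [[0.001,0.001,0.001],[-0.0125,-0.0023,0.0009],1],
    [[0.001,0.001,0.001],[-0.0125,-0.0023,0.0009],1],
    [[0.001,0.001,0.001],[0,0,0.0009],1],
    [[0.001,0.001,0.001],[0,0,-0.02],1],
    [[0.001,0.001,0.001],[0,0,-0.07],1],
    [[0.001,0.001,0.001],[0,0,-0.106],1],
  ],
)

```text
clock: 35.05
tool_pos: [484.7, 153.9, 213.6]
tool_rot: [0.607, 2.526, 0.212]
wrist_force: [0.2, -0.2, -1.0]
gripper_width: 0.007
```

```bash
python3 -c "
from v import *
print(rel(AX+n*115+u*20+l*30,tool(0)))"
```

```text
(array([-4.000e-04,  4.000e-04, -5.247e-01]), array([-0.0317,  0.0619,  0.0017]))
```

Request:
play_rows(
  deltas=[
    [[0,0,-0.15],[-0.01,0.02,0],1],
    [[0,0,-0.33],[-0.02,0.04,0],1],
    [[0,0,-0.525],[-0.0317,0.062,0],1],
    [[0,0,-0.525],[-0.0317,0.062,0],1],
    [[0,0,-0.525],[-0.0317,0.062,0],1],
    [[0,0,-0.525],[-0.0317,0.062,0],1],
    [[0,0,-0.525],[-0.0317,0.062,0],1],
    [[0,0,-0.525],[-0.0317,0.062,0],1],
    [[0,0,-0.525],[-0.0317,0.062,0],1],
    [[0,0,-0.525],[-0.0317,0.062,0],1],
  ],
)

```text
clock: 36.3
tool_pos: [532.6, 194.5, 242.8]
tool_rot: [-0.069, 2.584, 0.019]
wrist_force: [0.6, 1.0, 0.3]
gripper_width: 0.007
```

```bash
python3 ang.py; python3 st.py; python3 - <<'E'
from v import *
im,d=grab('wrist','w10.png')
# dial reference: angle of the 0-180 and 90-270 long ticks on the panel plane, and pointer white line, as polar profile
m=model('wrist');K=np.array(m['intrinsics']);T=np.array(m['tool_from_camera']);s=bot.get_state();R0=R.from_rotvec(np.ravel(s['tool_rot']))
g=cv2.cvtColor(im,cv2.COLOR_RGB2GRAY)
an=np.arange(0,360,.5)
o=[]
for rad in np.arange(44,54,.5):
    P=AX-(rad*np.cos(np.radians(an)))[:,None]*l+(rad*np.sin(np.radians(an)))[:,None]*u-33*n
    C=(R0.inv().apply(P-s['tool_pos'])-T[:3,3])@T[:3,:3];t=np.arctan2(np.hypot(C[:,0],C[:,1]),C[:,2]);k=t/np.hypot(C[:,0],C[:,1])*K[0,0]
    o.append(cv2.remap(g,(C[:,0]*k+K[0,2]).astype(np.float32)[None],(C[:,1]*k+K[1,2]).astype(np.float32)[None],cv2.INTER_LINEAR)[0])
pr=np.mean(o,0);from scipy.signal import find_peaks
pk=find_peaks(-pr,prominence=15)[0];print([(float(an[i]),int(pr[i])) for i in pk])
E
```

```text
top 302 h 46.0 hist [0, 0, 0, 0, 0, 0, 9, 35, 32, 0, 0, 0, 0, 0, 0, 8, 52, 13]
 line 152.9 dist from AX -2.4 extent (np.float64(-45.0), np.float64(43.4))
wrist 3576 h 47.6 hist [0, 0, 0, 0, 0, 0, 152, 639, 174, 0, 0, 0, 0, 0, 0, 92, 551, 128]
 line 150.5 dist from AX 0.6 extent (np.float64(-45.6), np.float64(44.4))
topface 3047 150.82863
topface 1766 150.77498
[[-30.0, -10.2, 4.2], [-26.0, -9.6, 4.4], [-22.0, -9.2, 5.0], [-18.0, -8.9, 5.2], [18.0, -6.8, 7.6], [22.0, -5.9, 8.0]]
edges deg [np.float64(151.1), np.float64(151.0)]
t 36.4 pos [532.6 194.6 242.8] q [ 0.17  0.2   1.78 -0.11  0.61 -1.39] F [ 0.2 -0.6 -0.7] T [ 0.02  0.33 -0.05] w 0.005 yawY 93.1
right,up,off -30.4 19.4 115.0
F r,u,n 0.6509625014891208 -0.22384324393155755 -0.7386672631576492
[(2.0, 62), (12.0, 149), (22.0, 156), (31.5, 75), (51.0, 153), (61.0, 86), (90.0, 83), (119.0, 85), (131.0, 81), (140.5, 20), (148.0, 66), (158.0, 145), (168.0, 144), (178.0, 53), (188.0, 132), (198.0, 134), (208.5, 45), (218.5, 126), (229.0, 129), (239.0, 43), (249.5, 120), (260.0, 118), (270.5, 36), (353.0, 25)]
```

```bash
python3 - <<'E'
from v import *
im,d=grab('top');r,c=np.mgrid[160:250,285:380];r=r.ravel();c=c.ravel();W=unproj('top',r,c,d[r,c])
q=(W-[636.6,-44.7,0]);L=np.c_[q@f,q@l,W[:,2]];k=(abs(L[:,0])<55)&(abs(L[:,1])<70)&(L[:,2]<48)
print(k.sum(),np.median(L[k,2]),np.linalg.lstsq(np.c_[L[k,:2],np.ones(k.sum())],L[k,2],rcond=None)[0].round(4))
k=(abs(L[:,0])>76)&(abs(L[:,0])<90)&(abs(L[:,1])<80);print('rim',k.sum(),np.median(L[k,2]))
show();print(bot.hand_in())
E
```

```text
2226 36.953648075433144 [-9.00000e-04  2.00000e-03  3.70006e+01]
rim 717 54.56944033238636
t 36.5 pos [532.6 194.6 242.8] q [ 0.17  0.2   1.78 -0.11  0.61 -1.39] F [ 0.5  0.4 -0. ] T [ 0.03  0.22 -0.04] w 0.006 yawY 93.1
the job is handed in; nothing more can be done
None
```

The counting plate is pressed home in the suction bed, the valve stands at about 151 degrees, and I handed the job in at 36.5 s of the 72 s limit. The hand-in gave no verdict.

**Plate:** The first closing missed the lifting bar because I lifted before the fingers had shut; the second one held.
- Pressing through the bar reached 58 N on the wrist and seated only the -y end. The +y end hung on the edge of the lead-in.
- A push of about 36 N on the +y end alone did not free it. I then shifted the plate about 2 mm in -y and pressed that end past its catches.
- The last check showed its top at 37.0 mm, so its underside is at 32 mm, level within about 0.002 rad.

**Valve:** The bar was already about 8 degrees open at the start. I did not grip it, because the gripper body would have struck the hood. Instead I pushed the blunt end round with closed fingers and corrected once, from about 146.5 degrees.
- The wrist camera's readings of the final angle gave 150.5 to 151.1 degrees, in a frame whose dial lines agree within about 1 degree.
- The coarser top camera read 152.9 degrees. Both are inside 145 to 155.

At hand-in the gripper stood about 115 mm out from the handle along the valve's axis, with no force on the wrist. I did not measure the bystanders' positions again at the end; the arm did not knowingly touch any of them.

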